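Set the play of a clock arbor in a screw-cap stand

TASK

Take the brass-headed arbor out of the wooden rack and put it down through the hole in the knurled cap of the round stand until it rests on the bottom of the bore. Then screw the cap down (clockwise seen from above) until it bottoms out, and back it off a quarter turn to leave the arbor its play. Finish holding the cap there in the gripper, with the arbor still standing in the stand and everything else left where it was.

Things in the scene. Friction and masses are not known exactly. Their poses are not given: they have to be found in the camera images.
- arbor: Loose 45 g rod: steel shaft 10 mm in diameter with a slightly tapered foot, topped by a brass head 16 mm in diameter, 18 mm high; 72 mm long in all. Origin at the centre of its foot, z along the rod to the head. It starts upright in one of the rack's three holes (which one varies), foot 12 mm and top 84 mm above the bench.
- arbor_head (a point): Middle of the arbor's brass head, 63 mm above its foot and 9 mm below its top.
- rack: Fixed wooden block, 50 x 150 x 40 mm high, with three holes 12 mm wide and 28 mm deep in a row along its y axis, at y = -50, 0 and +50 mm. Origin under its centre. The three rods in it are alike but for the colour of the head.
- stand: Fixed stand: dark steel foot 90 mm across and 10 mm high, on it an upright steel sleeve 30 mm in diameter up to a shoulder 40 mm above the bench, where the cap's thread begins. Its blind bore is 12 mm wide, the mouth 54 mm above the bench (inside the cap). Origin under the centre of the foot, z up along the bore. A red mark on the foot lies towards its +x.
- stand_seat (a point): Centre of the floor of the stand's bore, 18 mm above the bench: the arbor's foot rests here when it is fully in, its top then being 90 mm above the bench, 28 mm over the bottomed-out cap.
- cap: Round knurled aluminium cap, 34 mm across, 22 mm high, with a 14 mm hole through it, captive on the stand's thread. Origin at the centre of its underside (40 mm above the bench when bottomed out), z up. Grip it across its diameter from above, the fingers astride the arbor's head. A red line on its top (+x) is over the stand's red mark when bottomed out. Needs 0.06 N m to turn and stays where left.
- cap_mouth (a point): Centre of the hole at the cap's top face, 62 mm above the bench when bottomed out.
- cap_turn (a joint): How far the cap is unscrewed, rad: 0 = bottomed out against a hard stop, growing anticlockwise seen from above (unscrewing), up to 6. The cap rises 4 mm per full turn. It starts between 1.3 and 2.6.
- punch_black: Rod like the arbor but with a black head, upright in the rack; to be left alone. Origin at its foot.
- punch_blue: Rod like the arbor but with a blue head, upright in the rack; to be left alone. Origin at its foot.
- oil_bottle: White bottle with a green cap, 38 mm in diameter, 75 mm high; bystander. Origin under its centre.
- glass_jar: Glass jar with a metal lid, 68 mm in diameter, 42 mm high; bystander. Origin under its centre.
- loupe: Black eye loupe, 38 mm in diameter, 32 mm high; bystander. Origin under its centre.
- screwdriver: Screwdriver with a yellow handle, 150 mm long, lying along its x axis; bystander.
- hammer: Small hammer with a red handle, 200 mm long, lying along its x axis; bystander.
Not all that is in view belongs to the job. Leave any orange look-alike of the stand alone.

How it is judged:
On the way, in this order (a step that is already met when the one before it is completed fails the run):
1. the arbor stands through the cap on the floor of the stand's bore (horizontal distance between arbor and stand_seat below 0.004 m and z of arbor in the frame of stand_seat below 0.003 m and angle between arbor's own z axis and vertical below 0.15 rad), for 0.2 s.
2. the cap is screwed down until it bottoms out (value of joint cap_turn below 0.08 rad), for 0.1 s.
At the end, for the whole second after the job is handed in: After bottoming out (within 0.08 rad of the stop), the cap is a quarter turn back, 1.57 rad within 0.3, with the fingers gripping it (more than 2 N), and the arbor still stands in the bore, foot within 3 mm of the floor (all of step 1 and value of joint cap_turn between 1.27 and 1.87 rad and contact force between the fingers and cap above 2 N); the arm keeps its last pose, push and grip.
It fails at once if another rod of the rack is moved by more than 15 mm (distance of any of punch_black, punch_blue from where it was at the start of the episode above 0.015 m).
It fails at once if a bystander is moved by more than 20 mm (distance of any of oil_bottle, glass_jar, loupe, screwdriver, hammer from where it was at the start of the episode above 0.02 m).
It also fails if it takes over 72 s, if anything falls off the work surface, if the arm or the gripper's body presses on something with over 40 N, if the wrist force passes 120 N, or if a joint passes its speed limit or range.

ROBOT

A 6-joint arm with a two-finger parallel gripper is mounted at the origin on the work surface. World frame = base frame: x ahead of the robot, y to its left, z up, the work surface at z = 0. Lengths are in m, angles in rad, forces in N, time in s.
With the tool pointing down it reaches from about 0.3 to 0.75 m from the base axis. Payload 8.5 kg.
Tool frame: the origin (TCP) lies midway between the tips of the shut fingers; the grasp point (between the pads) lies 19 mm behind it; y points along the fingers, z is the direction in which the jaws open and shut, and the axes are right-handed (so a half turn about y gives the same grasp; the last joint's range is limited). The gripper opens to 88 mm and grips with 3 to 60 N. Pads are 18 mm wide; open, the fingers measure 123 mm over their backs; the gripper's body (75 mm by 187 mm) begins 45 mm behind the grasp point.
Start: joints at [0.921, 0.381, 1.297, -0, 1.464, -0.215], TCP at [0.232, 0.499, 0.213] pointing down, gripper open.
Joint ranges: [-3.11, 3.11], [-0.89, 2.33], [0.22, 2.48], [-1.42, 4.56], [0.17, 2.85], [-2.88, 2.88]. Speed limits (rad/s): [2.39, 2.39, 3.14, 3.14, 3.14, 3.14].

INTERFACE

Orientations are given as a rotation vector (axis times angle).
In Python, from bench import status, eyes, ctrl gives the robot as it stands.
- The arm moves only by the tool jog_arm, never from a script. Its argument "rows" is a list of rows, each a list of 7 numbers: the turn, a rotation vector about the tool's x, y, z in rad, then the shift along the tool's x, y, z in m, then the closure in counts, from 0 (fully open) to 255 (shut). A call has 1 to 10 rows; each row is the pose to reach, as a shift and turn from the pose commanded when the call began, along the tool's axes at that moment; what a row does not reach only later rows make up. A row lasts 1/8 s, in which the tool goes at most 62.5 mm and 10.7 degrees, less where a joint would pass 70% of its speed; a pose out of reach is approached as far as the arm can. A call with a gripper value outside its range is refused whole. The fingers move at their own pace and stop on an object; "force" is the grip in N (left out, the last holds). Time passes only in rows, so rows that repeat a pose let the fingers close. It gives the time, the measured TCP pose, the force and the opening at its end, in the units of the state.
- status.sense(): the state, without advancing time (a new reading comes with each control period).
- eyes.read_camera(name): name is "side" or "top"; returns the picture (480x640x3 uint8, red, green, blue); there is no depth.
- eyes.get_calibration(name): a dict with "vertical_fov" (degrees; the focal length in pixels is half the picture's height over the tangent of half this angle, whatever the lens; pixels are square), "cx", "cy" (the principal point, pixels), "k1" (the pictures are not rectified: a ray, as slopes to the right and down, at radius r is drawn at 1 + k1 r^2 times it, then the intrinsics apply), "rvec" (rotation vector, rad) and "tvec" (3), from world to camera coordinates, as OpenCV has them. Camera axes: x right, y down, z forward; pixel columns grow to the right and rows downward; lengths in m; the calibration is good to about 2 mm. A picture is of the moment at which its call begins. get_calibration takes no time and is no camera call.
- ctrl.hand_in(): hands the job in, once; it reports no verdict.
The state is a dict: "time_s": time; "joint_pos": joint angles; "joint_vel": joint speeds; "joint_torque": joint torques, N m; "tool_pos": TCP position; "tool_rot": TCP orientation; "contact_force": force on the tool from outside, world axes, zero at the start; "moment": the same for the moment, N m; "gripper_width": finger opening in m.
Only numpy, scipy, OpenCV 4.12 (cv2) and the standard library are available. Lean on these libraries where they do the work, as an engineer would, in place of code of your own. Each camera call takes 0.05 s, during which the arm holds its last target.

## Working session

There is one attempt and no reset: what is moved stays moved. The work goes in short steps, Python scripts to look and compute and a tool call to move; the robot and the scene stay as the last step left them, time stands still between calls to the robot, and variables do not carry over. Pictures are saved under pics/ and viewed, and the job is handed in when it is done.

Besides the shell and the picture viewer there is one more tool, called after "Call:" as a command line: name --pt "numbers of a row" for each row, then --argument value for the rest. jog_arm: Moves the arm, as the interface text tells. Its arguments: {"type":"object","properties":{"rows":{"type":"array"},"force":{"type":"number"}},"required":["rows"]}

```bash
ls; mkdir -p pics; python3 - <<'E'
from bench import status, eyes, ctrl
import cv2
for n in("side","top"):
    im=eyes.read_camera(n); cv2.imwrite(f"pics/{n}0.png",im[:,:,::-1]); print(n,eyes.get_calibration(n))
print(status.sense())
E
```

```text
pics
side {'vertical_fov': 44.43652579465239, 'cx': 308.4974966850134, 'cy': 234.68983793638154, 'k1': -0.03531560455250603, 'rvec': array([ 0.12768056, -2.79677157,  1.36354307]), 'tvec': array([0.52186049, 0.09269406, 1.51426004])}
top {'vertical_fov': 42.206569009030744, 'cx': 326.07984688666795, 'cy': 245.76122160518804, 'k1': 0.05206044895426218, 'rvec': array([ 2.1351046 , -2.18105525,  0.11186146]), 'tvec': array([0.01554344, 0.52630254, 1.33958873])}
{'time_s': 0.1, 'joint_pos': array([ 9.20679942e-01,  3.81152876e-01,  1.29816193e+00, -1.46069321e-05,
        1.46361007e+00, -2.15303199e-01]), 'joint_vel': array([-0.00144995, -0.00054034, -0.00232544, -0.000577  ,  0.0020264 ,
       -0.00085597]), 'joint_torque': array([ 3.15468838e-03, -4.38646102e+01, -2.24911809e+01,  7.14601250e-02,
        3.42228916e-02, -6.41949623e-05]), 'tool_pos': array([0.23151254, 0.49858502, 0.21259429]), 'tool_rot': array([-1.54498254,  0.34150109, -0.34063859]), 'contact_force': array([-0.23217612,  0.61320923, -0.1140478 ]), 'moment': array([0.04162378, 0.04015357, 0.00470213]), 'gripper_width': 0.08834184770944306}
```

View pics/side0.png

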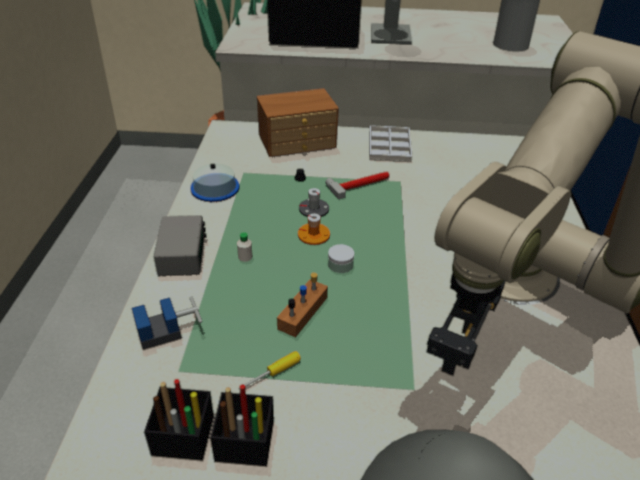

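View pics/top0.png

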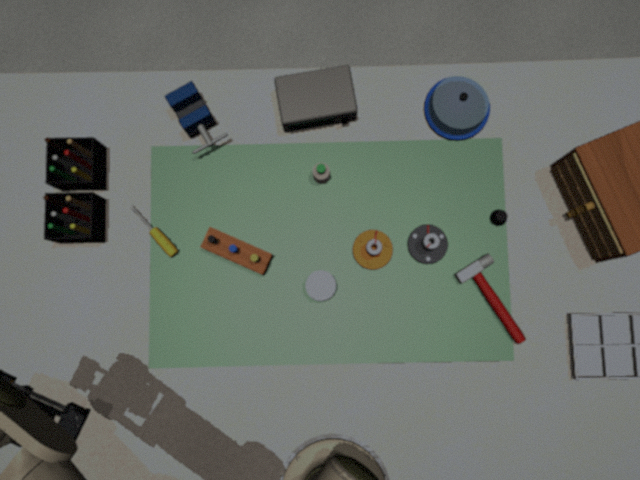

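The top view shows three rods in the rack: black at (213,239), blue at (234,249) and yellow-brass at (254,258). The brass one is the arbor. There are two round stands: orange at (373,249), the look-alike to leave alone, and dark steel at (428,243), the real one. I'll confirm both in an enlarged crop.

```bash
python3 - <<'E'
import cv2,numpy as np
t=cv2.imread("pics/top0.png");s=cv2.imread("pics/side0.png")
def c(im,x,y,w,h):return cv2.resize(im[y:y+h,x:x+w],(400,300),interpolation=cv2.INTER_CUBIC)
cv2.imwrite("pics/crop0.png",np.vstack([np.hstack([c(t,195,218,80,60),c(t,380,210,80,60)]),np.hstack([c(s,265,268,80,60),c(s,270,180,80,60)])]))
E
```

```text
(no output)
```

View pics/crop0.png

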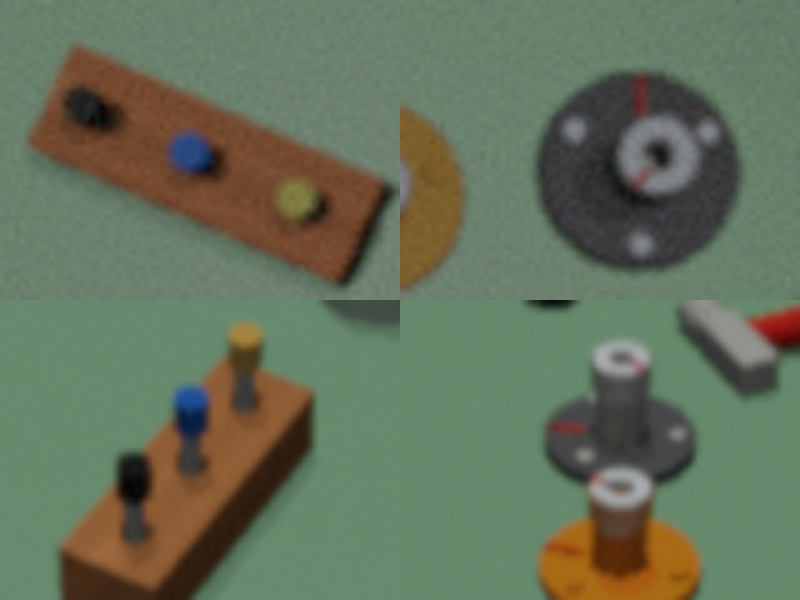

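```bash
cat > h.py <<'E'
import numpy as np,cv2
from bench import status,eyes,ctrl
def cal(n):
    c=eyes.get_calibration(n);f=240/np.tan(np.radians(c['vertical_fov'])/2)
    K=np.array([[f,0,c['cx']],[0,f,c['cy']],[0,0,1]]);R=cv2.Rodrigues(c['rvec'])[0]
    return K,np.array([c['k1'],0,0,0]),R,c['tvec'],c['rvec']
def ray(n,p):
    K,D,R,t,_=cal(n);u=cv2.undistortPoints(np.array([[p]],float),K,D)[0,0]
    return -R.T@t,R.T@np.array([u[0],u[1],1])
def plane(n,p,z):
    o,d=ray(n,p);return o+d*(z-o[2])/d[2]
def proj(n,X):
    K,D,R,t,r=cal(n);return cv2.projectPoints(np.atleast_2d(np.array(X,float)),r,t,K,D)[0][:,0]
def tri(p,q):
    o1,d1=ray("top",p);o2,d2=ray("side",q)
    A=np.c_[d1,-d2];s=np.linalg.lstsq(A,o2-o1,rcond=None)[0]
    a,b=o1+s[0]*d1,o2+s[1]*d2;return (a+b)/2,np.linalg.norm(a-b)
def blobs(m,mina=8):
    k,l,st,c=cv2.connectedComponentsWithStats(m.astype(np.uint8)*255)
    return [(st[i].tolist(),c[i].round(2).tolist()) for i in range(1,k) if st[i,4]>=mina]
E
python3 - <<'E'
from h import *
T=cv2.imread("pics/top0.png");S=cv2.imread("pics/side0.png")
for n,im in(("top",T),("side",S)):
    hsv=cv2.cvtColor(im,cv2.COLOR_BGR2HSV);H,s,v=cv2.split(hsv)
    x0,y0,x1,y1=(195,218,275,278) if n=="top" else (270,265,345,335)
    roi=np.zeros(H.shape,bool);roi[y0:y1,x0:x1]=1
    print(n,"brass",blobs(roi&(H>17)&(H<34)&(s>90)&(v>80)),"blue",blobs(roi&(H>105)&(H<130)&(s>130)))
    x0,y0,x1,y1=(398,218,455,270) if n=="top" else (285,180,340,220)
    roi=np.zeros(H.shape,bool);roi[y0:y1,x0:x1]=1
    g=cv2.cvtColor(im,cv2.COLOR_BGR2GRAY)
    print("cap",blobs(roi&(g>125)&(s<60)),"red",blobs(roi&((H<8)|(H>172))&(s>90),3))
    print("foot",blobs(roi&((g<85)|((s<50)))&~((H>45)&(H<95)&(s>60))))
    if n=="side":print(g[185:200,300:330])
    else: print(g[230:254,418:446])
E
```

```text
top brass [([250, 254, 9, 8, 54], [253.65, 257.31])] blue [([230, 246, 7, 6, 35], [233.09, 248.57])]
cap [([425, 235, 13, 13, 52], [431.54, 239.94])] red [([427, 225, 3, 8, 18], [427.67, 228.33])]
foot [([398, 218, 57, 52, 2549], [423.87, 244.37])]
[[ 52  63  61  58  58  60  59  56  51  55  60  61  59  53  58  56  52  60
   57  57  55  59  61  77  93 109 115 116]
 [ 58  59  59  57  62  64  59  51  55  54  63  66  56  55  58  56  56  51
   57  53  50  54  58  62  81  92 116 119]
 [ 54  58  56  60  58  55  58  57  59  59  67  69  67  66  71  74  69  62
   61  58  59  61  61  51  64  78 100 113]
 [ 60  51  60  64  62  59  58  57  60  67  86  92  94 102 101  96  90  76
   69  55  54  60  67  76  71  67  93 109]
 [ 64  57  60  54  55  57  56  56  71  97 108 122 123 125 119 121 115 101
   80  67  60  68  92  97  92  79  76  99]
 [ 67  62  58  56  59  56  61  73 100 116 127 126 129 135 128 129 130 119
  106  85  68  87 111 126 117  95  75  88]
 [ 64  57  58  55  60  54  73  93 117 127 128 128 123 132 128 126 130 134
  123 101  91  97 122 133 127 102  72  74]
 [ 56  57  61  56  54  59  85 11
[... 3508 characters left out ...]
137 144 146 146 137 110
   88  82 105 121 123 123 124 123 124 123 123 122]
 [123 123 123 123 124 123 123 116  89  73  79  92 101 108 110 108 101  82
   71  76 104 120 123 123 123 124 123 124 123 123]
 [124 122 123 123 124 123 122 116  90  70  69  72  76  81  80  77  74  67
   66  75 102 120 123 122 124 123 124 124 124 123]
 [123 123 124 124 123 123 123 115  96  73  67  68  72  76  76  72  69  66
   66  77 105 120 124 124 121 123 124 123 124 123]
 [124 124 123 123 123 120 118 113 106  79  67  71  74  76  77  72  69  64
   65  81 106 117 121 122 123 124 124 123 123 124]
 [123 123 122 119 115 106  99 104 111  83  66  73  73  75  76  74  68  63
   63  73  90 101 110 118 122 122 123 124 122 123]]
```

```bash
python3 - <<'E'
from h import *
T=cv2.imread("pics/top0.png");S=cv2.imread("pics/side0.png")
def sub(im,box,th_fn,k=8):
    x0,y0,x1,y1=box;c=cv2.resize(im[y0:y1,x0:x1],None,fx=k,fy=k,interpolation=cv2.INTER_CUBIC)
    c=cv2.GaussianBlur(c,(0,0),k*0.5)
    m=th_fn(c).astype(np.uint8)*255
    out=[]
    for q in cv2.findContours(m,cv2.RETR_EXTERNAL,cv2.CHAIN_APPROX_NONE)[0]:
        if cv2.contourArea(q)<k*k*12: continue
        h=cv2.convexHull(q);e=cv2.fitEllipse(q);M=cv2.moments(h)
        f=lambda x,o:(x+.5)/k-.5+o
        out.append(((f(e[0][0],x0),f(e[0][1],y0)),(e[1][0]/k,e[1][1]/k),(f(M['m10']/M['m00'],x0),f(M['m01']/M['m00'],y0))))
    return out
g=lambda c:cv2.cvtColor(c,cv2.COLOR_BGR2GRAY)
hs=lambda c:cv2.split(cv2.cvtColor(c,cv2.COLOR_BGR2HSV))
green=lambda c:(c[:,:,1].astype(int)-c[:,:,2]>14)
P={}
for th in(85,95,105):
  r=sub(T,(421,229,441,252),lambda c:g(c)>th); print("cap top",th,r,[plane("top",q[2],.0633).round(4) for q in r], [plane("top",q[0],.0633).round(4) for q in r])
for e in(10,16,22):
  r=sub(T,(400,218,458,270),lambda c:c[:,:,1].astype(int)-c[:,:,2]<e); print("foot",e,r,[plane("top",q[2],.01).round(4) for q in r])
for th in(128,135):
  r=sub(S,(304,184,326,197),lambda c:g(c)>th); print("cap side",th,r,[plane("side",q[2],.0633).round(4) for q in r])
for dd in(30,40,50):
 f=lambda c:(c[:,:,2].astype(int)-c[:,:,0]>dd)&(c[:,:,1].astype(int)-c[:,:,0]>dd)
 r=sub(T,(243,248,266,268),f);print("br top",dd,r,[plane("top",q[2],.084).round(4) for q in r])
 r2=sub(S,(306,266,322,284),f);print("br side",dd,r2,[plane("side",q[2],.075).round(4) for q in r2])
 if r and r2: print(tri(r[0][2],r2[0][2]))
 # rack wood corners
def wood(c):
    b=c.astype(int);return (b[:,:,2]-b[:,:,1]>22)&(b[:,:,2]-b[:,:,0]>30)
m=wood(T);roi=np.zeros(m.shape,np.uint8);roi[220:282,195:280]=m[220:282,195:280]
roi=cv2.morphologyEx(roi*255,cv2.MORPH_CLOSE,np.ones((9,9)))
q=max(cv2.findContours(roi,0,1)[0],key=cv2.contourArea);b=cv2.boxPoints(cv2.minAreaRect(q));
w=np.array([plane("top",x,.04) for x in b]);print("rack",w.round(4),w.mean(0),[np.linalg.norm(w[i]-w[i-1]).round(4) for i in range(4)])
b=sub(T,(225,240,243,257),lambda c:c[:,:,0].astype(int)-c[:,:,2]>35);print("blue",b,[plane("top",q[2],.084).round(4) for q in b])
E
```

```text
cap top 85 [((431.9152412414551, 240.094144821167), (15.461202621459961, 17.49162483215332), (431.9958907629065, 240.0054527868456))] [array([ 0.5301, -0.2232,  0.0633])] [array([ 0.53  , -0.223 ,  0.0633])]
cap top 95 [((431.88358783721924, 240.10787391662598), (14.78065299987793, 16.726869583129883), (432.00068371785295, 240.0278621166267))] [array([ 0.5301, -0.2232,  0.0633])] [array([ 0.5299, -0.2229,  0.0633])]
cap top 105 [((431.4264307022095, 240.3451271057129), (13.180207252502441, 14.385319709777832), (431.37041450369674, 240.42114598080855))] [array([ 0.5293, -0.2218,  0.0633])] [array([ 0.5294, -0.2219,  0.0633])]
foot 10 [((427.14342880249023, 243.8095417022705), (38.833526611328125, 39.35537338256836), (427.1461382389255, 243.81591741629347))] [array([ 0.5282, -0.2207,  0.01  ])]
foot 16 [((427.1255512237549, 243.8258991241455), (40.06096649169922, 40.66242218017578), (427.11686853264456, 243.8454571102689))] [array([ 0.5282, -0.2207,  0.01  ])]
foot 22 [((424.8873100280762, 245.74752044677734), (40.17457962036133, 51.79786682128906), (423.62500904448854, 246.95920086590
[... 1340 characters left out ...]
48790438019, 257.19856975856476))] [array([0.4994, 0.1573, 0.084 ])]
br side 50 [((313.5673875808716, 274.7040672302246), (4.54456090927124, 5.716914176940918), (313.56669029615625, 274.6937381852552))] [array([0.4999, 0.1488, 0.075 ])]
(array([0.49942843, 0.15744378, 0.0828236 ]), np.float64(0.0001680808501706926))
rack [[0.5294 0.2793 0.04  ]
 [0.5736 0.2597 0.04  ]
 [0.5093 0.1232 0.04  ]
 [0.4655 0.1432 0.04  ]] [0.51948637 0.20135174 0.04      ] [np.float64(0.1503), np.float64(0.0484), np.float64(0.1509), np.float64(0.0482)]
blue [((232.75426292419434, 248.16621589660645), (6.436410427093506, 7.798727989196777), (232.76255741469816, 248.1807250656168))] [array([0.5195, 0.2013, 0.084 ])]
```

```bash
cat >> h.py <<'E'
from scipy.spatial.transform import Rotation as Ro
def to(xyz,yaw):
    "yaw: world angle of tool z (jaw) axis, tool y straight down"
    s=status.sense();R=Ro.from_rotvec(s['tool_rot'])
    z=np.array([np.cos(yaw),np.sin(yaw),0]);y=np.array([0,0,-1.]);T=Ro.from_matrix(np.c_[np.cross(y,z),y,z])
    print("t",s['time_s'],"pos",s['tool_pos'].round(4),"yaw",np.degrees(np.arctan2(*R.as_matrix()[1::-1,2])).round(2),"w",s['gripper_width'],"F",s['contact_force'].round(2),"M",s['moment'].round(3),"q",s['joint_pos'].round(3))
    print("turn",(R.inv()*T).as_rotvec().round(4),"shift",R.inv().apply(np.array(xyz)-s['tool_pos']).round(4))
E
python3 - <<'E'
from h import *
s=status.sense();print(Ro.from_rotvec(s['tool_rot']).as_matrix().round(3))
d=np.arctan2(.905,.4257)
for y in (d+np.pi/2,d-np.pi/2): to((.499,.157,.15),y)
# cap red line
T=cv2.imread("pics/top0.png").astype(int);r=(T[:,:,2]-(T[:,:,1]+T[:,:,0])/2)
print(r[225:252,422:442].astype(int))
E
```

```text
[[ 0.907 -0.001  0.421]
 [-0.421 -0.001  0.907]
 [-0.    -1.    -0.001]]
t 0.1 pos [0.2315 0.4986 0.2126] yaw 65.09 w 0.08834184770944306 F [-0.23  0.61 -0.11] M [0.042 0.04  0.005] q [ 0.921  0.381  1.298 -0.     1.464 -0.215]
turn [ 8.0000e-04 -1.5659e+00 -1.2000e-03] shift [ 0.3865  0.0627 -0.197 ]
t 0.1 pos [0.2315 0.4986 0.2126] yaw 65.09 w 0.08834184770944306 F [-0.23  0.61 -0.11] M [0.042 0.04  0.005] q [ 0.921  0.381  1.298 -0.     1.464 -0.215]
turn [1.2000e-03 1.5757e+00 8.0000e-04] shift [ 0.3865  0.0627 -0.197 ]
[[ -8  -2  -3  -2  13  28  33  18  -1  -3  -6  -6  -8 -13  -9 -13 -12 -12
  -13 -13]
 [ -3  -1  -1  -1  20  48  53  27   2  -2  -3  -4  -4  -7 -11  -8 -11 -11
  -13 -13]
 [ -2   0   0   1  19  45  53  24   4   0  -1   1  -1   0  -2  -6 -13 -11
  -12 -13]
 [ -1  -2   1   1  17  47  49  29   2  -2  -2  -3   2  -2   0  -1  -3  -6
   -7 -12]
 [ -1  -1   0   1  19  47  51  23   4  -1  -4  -3  -2  -1  -1  -2  -5  -4
   -8  -9]
 [ -2  -2  -1   1  19  48  48  24   2  -1   0   0  -1   0  -1  -1   1   1
   -2  -9]
 [  0  -1  -2  -1  20  51  51  26   2  -2   2   1  -3  -1  -
[... 1025 characters left out ...]
  -4  -2
    0  -1]
 [  0  -4  -5  -3  -2   8  23  27  10   1  -2  -7  -3  -7  -3  -5  -4  -4
    0  -3]
 [  0  -1   0   0   9  26  36  22   3  -5  -6 -10  -7  -6  -7  -1  -4  -3
    0   0]
 [  1  -3   1   6  17  28  25   7  -4  -8  -7  -7  -5  -3  -7  -1   1   0
    0  -5]
 [ -2   0   1   5  17  20   8   3  -6  -5  -5  -5  -5  -3  -4  -4  -1  -1
   -1   0]
 [  0  -1   7   1   1   7   1  -6  -3  -3  -5  -3  -5   0  -1  -2  -1  -3
    0   0]
 [  0   0   0   0  -3   5  -2  -2   0  -2   1  -1   0  -1   0   0  -3   0
   -2  -2]
 [  0   1  -1   2  -3  -5   0  -3   0   0   0   0  -2   1   0  -1  -2   2
   -1  -1]
 [  0  -3  -2   2  -1  -1   2  -1  -5  -3   2  -3   0  -1  -1  -1  -2  -3
    2  -1]]
```

Call:
jog_arm --pt "0 1.5757 0 0.3865 0.06 -0.197 0" --pt "0 1.5757 0 0.3865 0.06 -0.197 0" --pt "0 1.5757 0 0.3865 0.06 -0.197 0" --pt "0 1.5757 0 0.3865 0.06 -0.197 0" --pt "0 1.5757 0 0.3865 0.06 -0.197 0" --pt "0 1.5757 0 0.3865 0.06 -0.197 0" --pt "0 1.5757 0 0.3865 0.06 -0.197 0" --pt "0 1.5757 0 0.3865 0.06 -0.197 0" --pt "0 1.5757 0 0.3865 0.06 -0.197 0" --pt "0 1.5757 0 0.3865 0.06 -0.197 0" --force 15

```text
time_s: 1.35
tool_pos: [0.4991, 0.1572, 0.1529]
tool_rot: [-0.969, 1.525, -1.525]
contact_force: [0.1, 0.3, 0.3]
gripper_width: 0.0879
```

```bash
python3 - <<'E'
from h import *
for n in("side","top"):cv2.imwrite(f"pics/{n}1.png",eyes.read_camera(n)[:,:,::-1])
to((.499,.157,.0625),np.radians(-25.2))
a=cv2.imread("pics/top1.png")[200:290,180:300];b=cv2.imread("pics/side1.png")[220:340,240:400]
cv2.imwrite("pics/c1.png",np.hstack([cv2.resize(b,(400,300)),cv2.resize(a,(400,300))]))
E
```

```text
t 1.45 pos [0.4991 0.1574 0.153 ] yaw -25.08 w 0.08823726026456336 F [-0.99  0.23  0.16] M [-0.054  0.083  0.007] q [ 0.079  0.388  1.472 -0.     1.282  0.517]
turn [0.0003 0.002  0.0002] shift [0.0004 0.0905 0.0001]
```

View pics/c1.png

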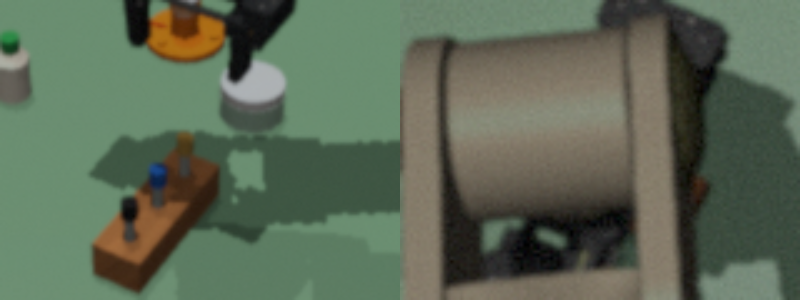

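Call:
jog_arm --pt "0 0.002 0 0.0004 0.045 0 0" --pt "0 0.002 0 0.0004 0.07 0 0" --pt "0 0.002 0 0.0004 0.085 0 0" --pt "0 0.002 0 0.0004 0.0905 0 0" --pt "0 0.002 0 0.0004 0.0905 0 0"

```text
time_s: 2.08
tool_pos: [0.4991, 0.1571, 0.0628]
tool_rot: [-0.967, 1.526, -1.526]
contact_force: [-0.2, -1.1, 1.0]
gripper_width: 0.0881
```

```bash
python3 - <<'E'
from h import *
to((.499,.157,.0625),np.radians(-25.2))
cv2.imwrite(f"pics/s2.png",cv2.resize(eyes.read_camera("side")[230:330,250:370,::-1],(720,600),interpolation=cv2.INTER_CUBIC))
E
```

```text
t 2.075 pos [0.4991 0.1571 0.0628] yaw -25.26 w 0.08812849772570103 F [-0.25 -1.08  0.99] M [-0.04   0.08   0.031] q [ 0.078  0.498  1.592 -0.     1.051  0.519]
turn [-0.     -0.0011 -0.    ] shift [ 0.0001  0.0003 -0.    ]
```

View pics/s2.png

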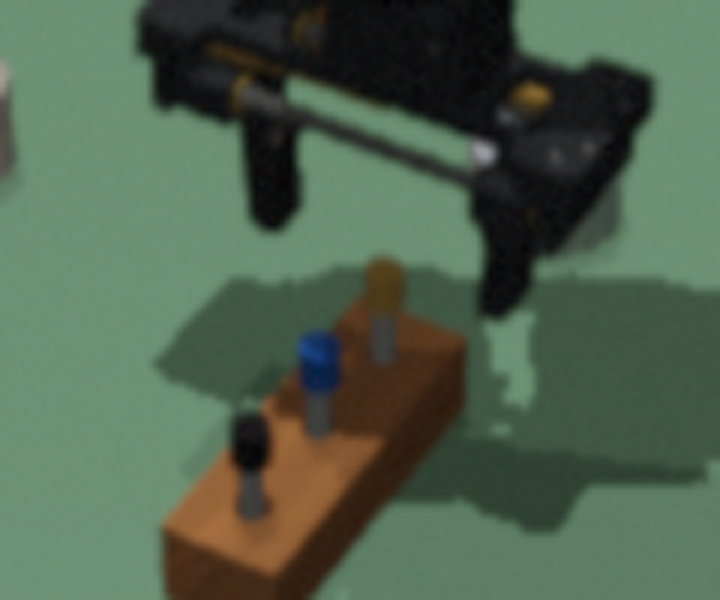

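```bash
python3 - <<'E'
from h import *
d=np.array([np.cos(np.radians(-25.2)),np.sin(np.radians(-25.2)),0])
c=np.array([.499,.157,.0628])
P=[c,c+d*.044,c-d*.044,c-d*.055,c+d*.055,[.499,.157,.084],[.499,.157,.066]]
p=proj("side",P);print(((p-[250,230])*6).round(0))
E
```

```text
[[382. 305.]
 [285. 267.]
 [480. 345.]
 [505. 355.]
 [262. 258.]
 [382. 265.]
 [382. 299.]]
```

Call:
jog_arm --pt "0 0 0 0 0 0 255" --pt "0 0 0 0 0 0 255" --pt "0 0 0 0 0 0 255" --pt "0 0 0 0 0 0 255" --pt "0 0 0 0 0 0 255" --pt "0 0 0 0 0 0 255" --pt "0 0 0 0 0 0 255" --pt "0 0 0 0 0 0 255" --pt "0 0 0 0 0 0 255" --force 15

```text
time_s: 3.25
tool_pos: [0.499, 0.157, 0.0626]
tool_rot: [-0.967, 1.527, -1.527]
contact_force: [0.3, 0.3, 0.3]
gripper_width: 0.0011
```

```bash
python3 - <<'E'
from h import *
to((.499,.157,.2),np.radians(-25.2))
cv2.imwrite(f"pics/s3.png",cv2.resize(eyes.read_camera("side")[230:330,250:370,::-1],(720,600),interpolation=cv2.INTER_CUBIC))
E
```

```text
t 3.25 pos [0.499  0.157  0.0626] yaw -25.3 w 0.0011394129507180583 F [0.32 0.27 0.27] M [-0.03   0.034 -0.009] q [ 0.078  0.498  1.593 -0.     1.051  0.52 ]
turn [ 0.     -0.0018  0.    ] shift [ 0.000e+00 -1.374e-01 -1.000e-04]
```

View pics/s3.png

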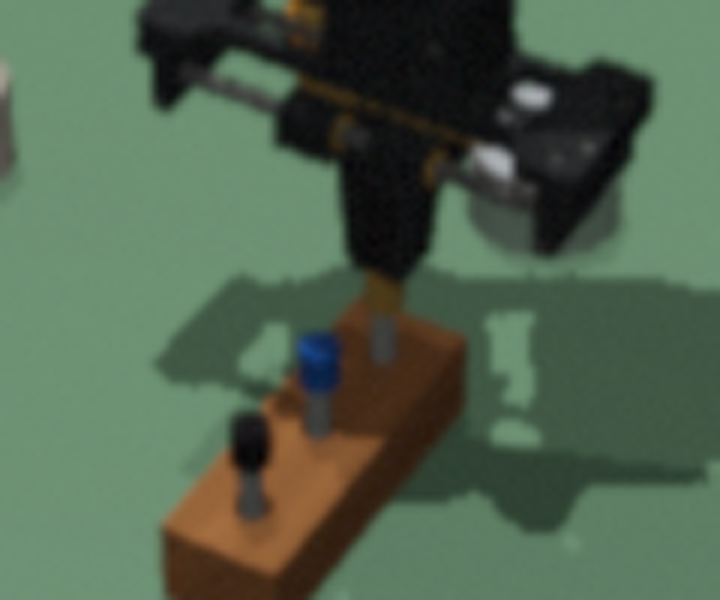

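```bash
python3 - <<'E'
from h import *
for n in("side","top"): print(n,ray(n,(320,240))[0].round(3))
c=np.array([.499,.157,.0626])
print(proj("top",[c]),proj("side",[c]))
im=eyes.read_camera("top");cv2.imwrite("pics/t3.png",cv2.resize(im[190:310,170:330,::-1],(800,600)))
E
```

```text
side [0.434 1.177 1.   ]
top [ 0.371 -0.008  1.391]
[[255.05004335 258.32668685]] [[313.58556998 280.97803638]]
```

View pics/t3.png

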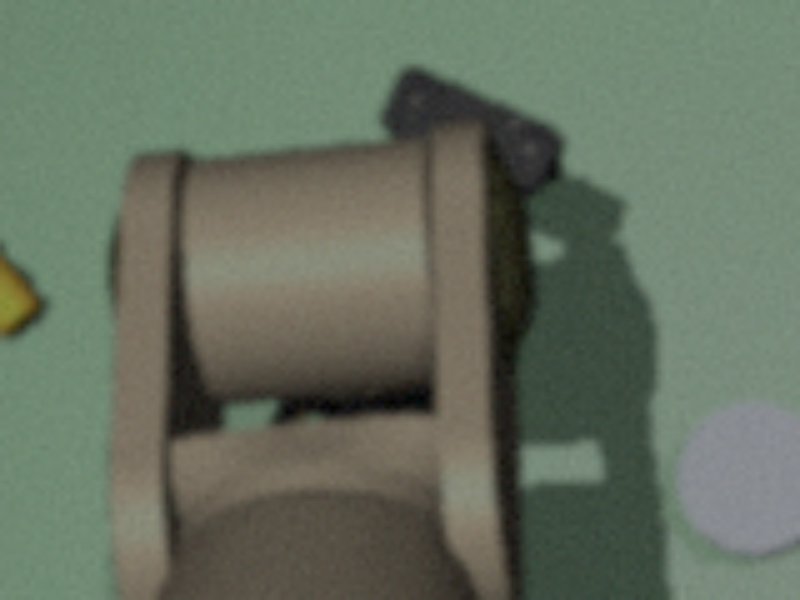

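```bash
python3 - <<'E'
from h import *
c=np.array([.2315,.4986,.2126]);d=np.array([.421,.907,0])
P=[c,c+d*.044,c-d*.044]
for n in("side","top"):print(proj(n,P).round(1))
S=cv2.imread("pics/side0.png");T=cv2.imread("pics/top0.png")
cv2.imwrite("pics/c0.png",np.hstack([cv2.resize(S[270:390,410:530],(400,400)),cv2.resize(T[330:450,0:120],(400,400))]))
E
```

```text
[[454.5 360.9]
 [445.9 378.7]
 [462.6 344. ]]
[[ 59.9 399.6]
 [ 38.3 389.9]
 [ 81.5 409.3]]
```

View pics/c0.png

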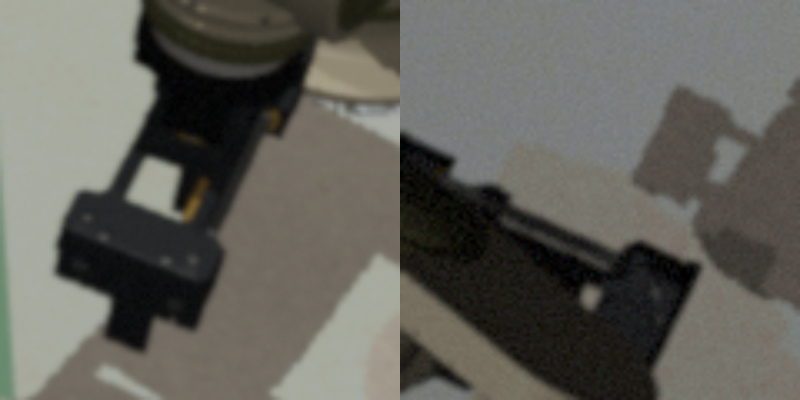

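```bash
python3 - <<'E'
from h import *
to((.36,.14,.07),np.radians(-25.2))
E
```

```text
t 3.35 pos [0.499  0.157  0.0626] yaw -25.31 w 0.0003763352990893632 F [-0.33 -0.73  0.69] M [-0.077  0.086  0.003] q [ 0.078  0.498  1.593 -0.     1.051  0.52 ]
turn [ 0.     -0.0019  0.0001] shift [ 0.0748 -0.0074 -0.1184]
```

Call:
jog_arm --pt "0 0 0 0 -0.06 0 255" --pt "0 0 0 0 -0.06 0 255" --pt "0 0 0 0 -0.06 0 255"

```text
time_s: 3.72
tool_pos: [0.4987, 0.1569, 0.1223]
tool_rot: [-0.967, 1.527, -1.527]
contact_force: [-1.5, 0.4, -0.1]
gripper_width: 0.0004
```

```bash
python3 - <<'E'
from h import *
to((.36,.14,.05),np.radians(-25.2))
cv2.imwrite(f"pics/s4.png",cv2.resize(eyes.read_camera("side")[210:330,240:400,::-1],(800,600),interpolation=cv2.INTER_CUBIC))
E
```

```text
t 3.725 pos [0.4987 0.1569 0.1223] yaw -25.31 w 0.0004233122502189645 F [-1.5   0.36 -0.08] M [-0.034  0.086  0.015] q [ 0.078  0.421  1.518 -0.     1.203  0.52 ]
turn [ 0.0004 -0.0019  0.0002] shift [ 0.0746  0.0723 -0.1181]
```

View pics/s4.png

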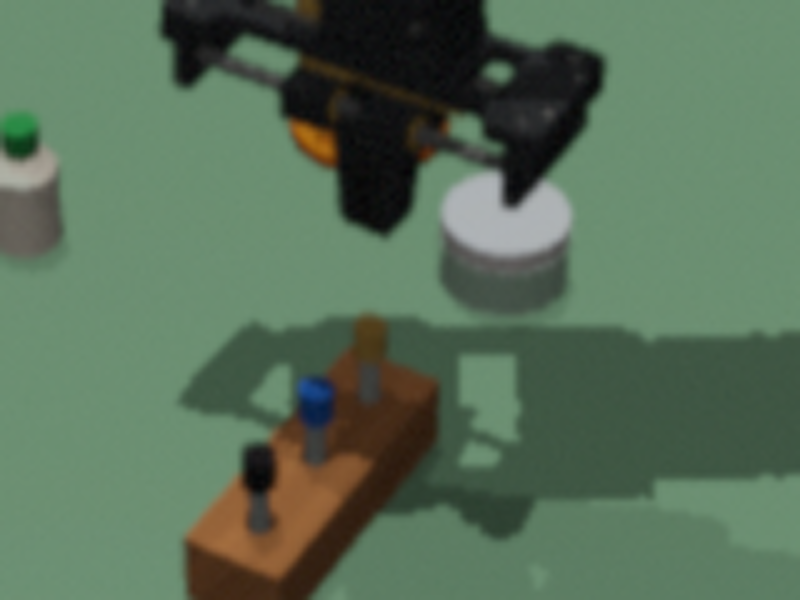

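```bash
python3 - <<'E'
from h import *
for z in (.1223,.1323,.1423): print(proj("side",[[.4987,.1569,z]]))
to((.36,.14,.05),np.radians(-25.2))
E
```

```text
[[314.15102795 261.70751419]]
[[314.22620774 258.37888712]]
[[314.30207158 255.01933453]]
t 3.775 pos [0.4985 0.1569 0.1218] yaw -25.31 w 0.0006726780614320206 F [ 0.4  -0.19  0.97] M [-0.064  0.119 -0.014] q [ 0.078  0.422  1.519 -0.     1.203  0.52 ]
turn [ 0.0014 -0.0019  0.0009] shift [ 0.0744  0.072  -0.1179]
```

Call:
jog_arm --pt "0 0 0 0.0746 0.0 -0.118 255" --pt "0 0 0 0.0746 0.03 -0.118 255" --pt "0 0 0 0.0746 0.072 -0.118 255" --pt "0 0 0 0.0746 0.072 -0.118 255" --pt "0 0 0 0.0746 0.084 -0.118 255" --pt "0 0 0 0.0746 0.084 -0.118 255"

```text
time_s: 4.53
tool_pos: [0.3618, 0.14, 0.0391]
tool_rot: [-0.967, 1.527, -1.527]
contact_force: [-0.2, 0.2, 0.3]
gripper_width: 0.0005
```

```bash
python3 - <<'E'
from h import *
to((.36,.14,.03),np.radians(-25.2))
cv2.imwrite(f"pics/s5.png",cv2.resize(eyes.read_camera("side")[210:330,280:440,::-1],(800,600),interpolation=cv2.INTER_CUBIC))
for z in (0,.02,.038): print(((proj("side",[[.36,.14,z]])-[280,210])*5).round())
E
```

```text
t 4.525 pos [0.3618 0.14   0.0391] yaw -25.32 w 0.00046673119562900986 F [-0.24  0.24  0.33] M [-0.016  0.101  0.039] q [0.062 0.36  1.98  0.    0.802 0.503]
turn [-0.    -0.002 -0.   ] shift [ 0.0008  0.0091 -0.0016]
[[454. 445.]]
[[457. 415.]]
[[460. 388.]]
```

View pics/s5.png

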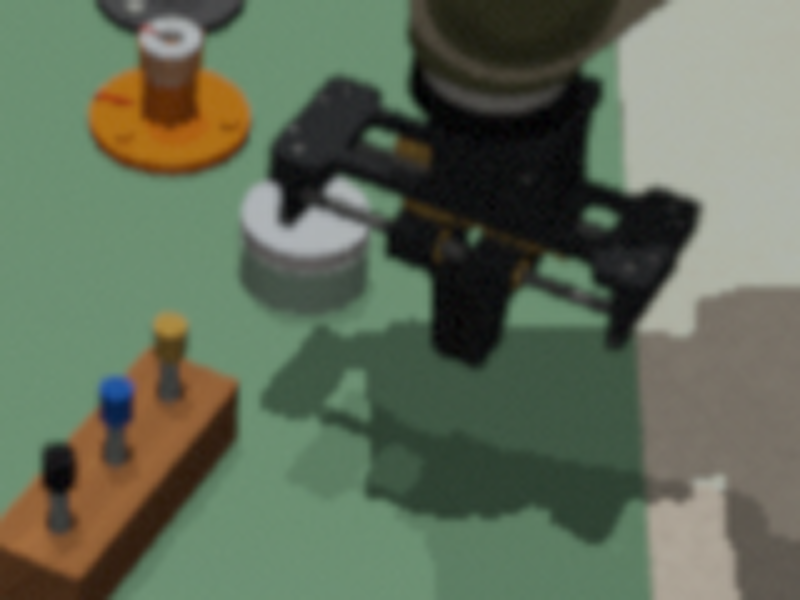

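Call:
jog_arm --pt "0 0 0 0 0.015 0 255" --pt "0 0 0 0 0.025 0 255" --pt "0 0 0 0 0.031 0 255" --pt "0 0 0 0 0.031 0 255"

```text
time_s: 5.08
tool_pos: [0.3606, 0.14, 0.0076]
tool_rot: [-0.967, 1.527, -1.527]
contact_force: [0.3, -0.1, 0.8]
gripper_width: 0.0006
```

```bash
python3 - <<'E'
from h import *
to((.36,.14,.03),np.radians(-25.2))
cv2.imwrite(f"pics/s6.png",cv2.resize(eyes.read_camera("side")[210:330,280:440,::-1],(800,600),interpolation=cv2.INTER_CUBIC))
for z in (0,.008,.02,.038): print(((proj("side",[[.362,.14,z]])-[280,210])*5).round())
E
```

```text
t 5.075 pos [0.3606 0.14   0.0076] yaw -25.31 w 0.0006479058210883965 F [ 0.25 -0.07  0.81] M [-0.081  0.121 -0.035] q [0.062 0.428 2.018 0.    0.695 0.503]
turn [ 0.0005 -0.0019  0.0002] shift [ 0.0002 -0.0224 -0.0005]
[[450. 445.]]
[[451. 433.]]
[[453. 415.]]
[[456. 388.]]
```

View pics/s6.png

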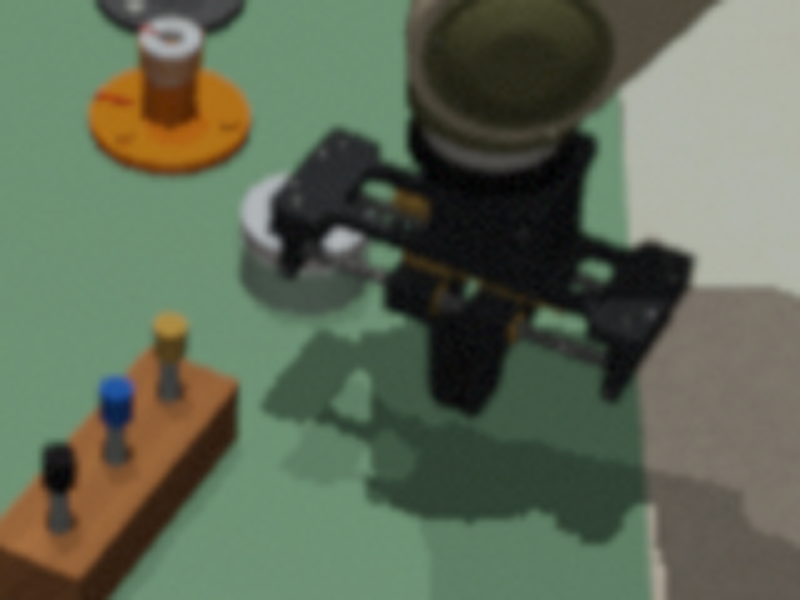

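Call:
jog_arm --pt "0 0 0 0 0.006 0 255" --pt "0 0 0 0 0.01 0 255" --pt "0 0 0 0 0.01 0 255"

```text
time_s: 5.5
tool_pos: [0.3603, 0.1399, -0.0026]
tool_rot: [-0.968, 1.527, -1.527]
contact_force: [0.2, 0.2, -1.2]
gripper_width: 0.0005
```

Call:
jog_arm --pt "0 0 0 0 0.004 0 255" --pt "0 0 0 0 0.007 0 255" --pt "0 0 0 0 0.008 0 255" --pt "0 0 0 0 0.008 0 255"

```text
time_s: 6.0
tool_pos: [0.3604, 0.14, -0.0104]
tool_rot: [-0.967, 1.527, -1.527]
contact_force: [0.7, -0.5, -0.5]
gripper_width: 0.0006
```

Call:
jog_arm --pt "0 0 0 0 0.002 0 255" --pt "0 0 0 0 0.003 0 255" --pt "0 0 0 0 0.004 0 255" --pt "0 0 0 0 0.004 0 255"

```text
time_s: 6.5
tool_pos: [0.3605, 0.14, -0.0144]
tool_rot: [-0.967, 1.527, -1.527]
contact_force: [-0.1, 0.7, -0.5]
gripper_width: 0.0003
```

Call:
jog_arm --pt "0 0 0 0 0.001 0 255" --pt "0 0 0 0 0.002 0 255" --pt "0 0 0 0 0.002 0 255"

```text
time_s: 6.88
tool_pos: [0.3604, 0.14, -0.0164]
tool_rot: [-0.967, 1.527, -1.527]
contact_force: [1.0, -0.5, 0.3]
gripper_width: 0.0004
```

Call:
jog_arm --pt "0 0 0 0 0.001 0 255" --pt "0 0 0 0 0.002 0 255" --pt "0 0 0 0 0.002 0 255"

```text
time_s: 7.25
tool_pos: [0.3605, 0.14, -0.0184]
tool_rot: [-0.967, 1.527, -1.527]
contact_force: [0.6, 0.8, -0.5]
gripper_width: 0.0005
```

Call:
jog_arm --pt "0 0 0 0 0.001 0 255" --pt "0 0 0 0 0.0015 0 255" --pt "0 0 0 0 0.0015 0 255"

```text
time_s: 7.62
tool_pos: [0.3605, 0.14, -0.0199]
tool_rot: [-0.967, 1.527, -1.527]
contact_force: [0.1, 0.5, 0.8]
gripper_width: 0.0002
```

Call:
jog_arm --pt "0 0 0 0 0.001 0 255" --pt "0 0 0 0 0.0015 0 255" --pt "0 0 0 0 0.0015 0 255"

```text
time_s: 8.0
tool_pos: [0.3605, 0.14, -0.0214]
tool_rot: [-0.967, 1.527, -1.527]
contact_force: [0.6, -0.3, -1.2]
gripper_width: 0.0003
```

```bash
python3 - <<'E'
from h import *
to((.36,.14,.03),np.radians(-25.2))
cv2.imwrite(f"pics/s7.png",cv2.resize(eyes.read_camera("side")[210:330,280:440,::-1],(800,600),interpolation=cv2.INTER_CUBIC))
E
```

```text
t 8.0 pos [ 0.3605  0.14   -0.0214] yaw -25.31 w 0.0003498650940235135 F [ 0.6  -0.34 -1.24] M [-0.027  0.077 -0.001] q [ 0.062  0.497  2.047 -0.     0.598  0.503]
turn [ 0.0001 -0.0019  0.0001] shift [ 0.0002 -0.0514 -0.0004]
```

View pics/s7.png

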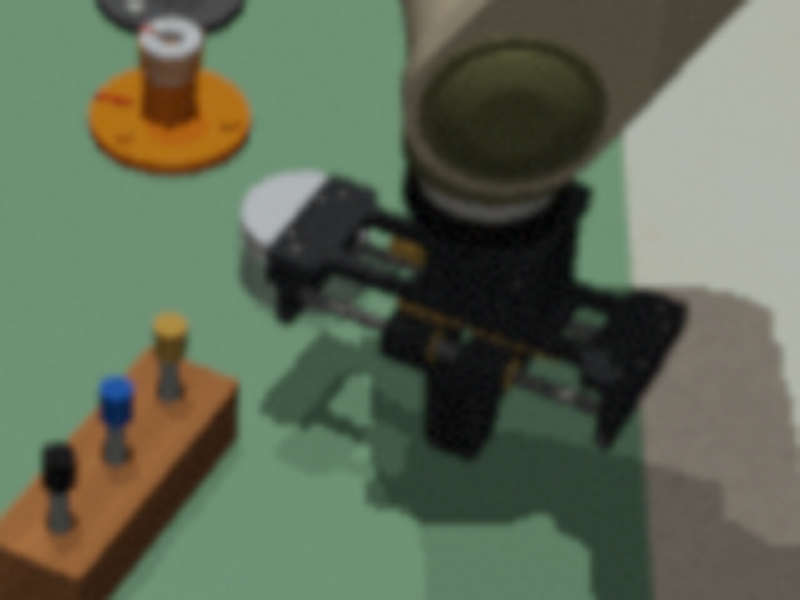

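Call:
jog_arm --pt "0 0 0 0 0.001 0 255" --pt "0 0 0 0 0.0015 0 255" --pt "0 0 0 0 0.0015 0 255"

```text
time_s: 8.43
tool_pos: [0.3604, 0.14, -0.0229]
tool_rot: [-0.967, 1.527, -1.527]
contact_force: [0.2, 0.2, 0.5]
gripper_width: 0.0005
```

Call:
jog_arm --pt "0 0 0 0 0.001 0 255" --pt "0 0 0 0 0.0015 0 255" --pt "0 0 0 0 0.0015 0 255"

```text
time_s: 8.8
tool_pos: [0.3604, 0.14, -0.0244]
tool_rot: [-0.967, 1.527, -1.527]
contact_force: [0.6, 0.7, 0.1]
gripper_width: 0.0005
```

Call:
jog_arm --pt "0 0 0 0 0.001 0 255" --pt "0 0 0 0 0.0015 0 255" --pt "0 0 0 0 0.0015 0 255"

```text
time_s: 9.18
tool_pos: [0.3606, 0.14, -0.0252]
tool_rot: [-0.966, 1.526, -1.527]
contact_force: [-1.8, 0.1, 15.5]
gripper_width: 0.0007
```

Call:
jog_arm --pt "0 0 0 0 0.001 0 255" --pt "0 0 0 0 0.0015 0 255" --pt "0 0 0 0 0.0015 0 255"

```text
time_s: 9.55
tool_pos: [0.3606, 0.14, -0.0253]
tool_rot: [-0.965, 1.525, -1.527]
contact_force: [-7.7, -2.2, 47.1]
gripper_width: 0.0005
```

```bash
python3 - <<'E'
from h import *
to((.36,.14,.03),np.radians(-25.2))
cv2.imwrite(f"pics/s8.png",cv2.resize(eyes.read_camera("side")[260:320,340:420,::-1],(800,600),interpolation=cv2.INTER_CUBIC))
E
```

```text
t 9.55 pos [ 0.3606  0.14   -0.0253] yaw -25.29 w 0.0004597107605589486 F [-7.7  -2.22 47.15] M [-0.342  1.385 -0.041] q [ 0.062  0.506  2.051 -0.     0.581  0.503]
turn [-0.0023 -0.0015 -0.0011] shift [ 0.0002 -0.0553 -0.0004]
```

View pics/s8.png

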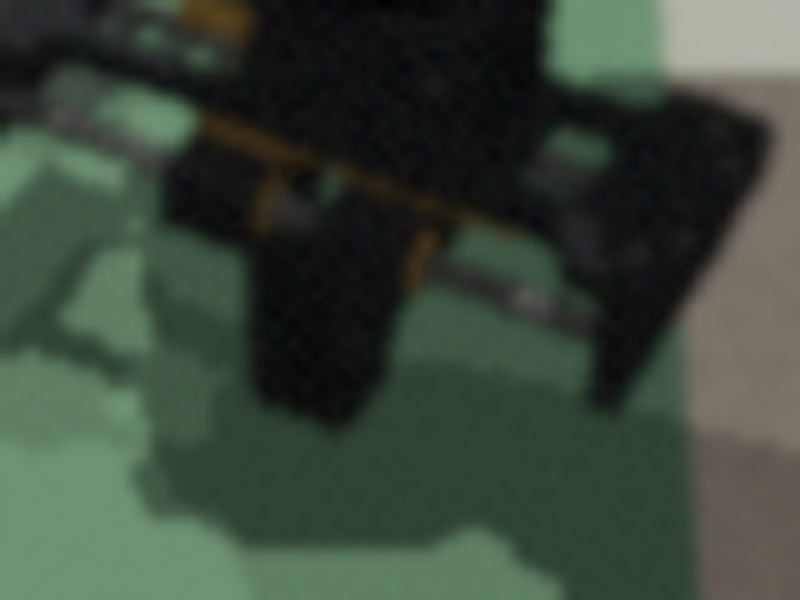

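Call:
jog_arm --pt "0 0 0 0 -0.06 0 0" --pt "0 0 0 0 -0.11 0 0" --pt "0 0 0 -0.0744 -0.11 0.118 0" --pt "0 0 0 -0.0744 -0.11 0.118 0" --pt "0 0 0 -0.0744 -0.11 0.118 0" --pt "0 0 0 -0.0744 -0.11 0.118 0"

```text
time_s: 10.35
tool_pos: [0.4992, 0.1568, 0.0821]
tool_rot: [-0.967, 1.527, -1.527]
contact_force: [0.1, -0.3, 0.7]
gripper_width: 0.0583
```

```bash
python3 - <<'E'
from h import *
to((.499,.157,.0375),np.radians(-25.2))
cv2.imwrite(f"pics/s9.png",cv2.resize(eyes.read_camera("side")[230:320,260:380,::-1],(800,600),interpolation=cv2.INTER_CUBIC))
E
```

```text
t 10.35 pos [0.4992 0.1568 0.0821] yaw -25.31 w 0.05825905896791507 F [ 0.05 -0.27  0.71] M [-0.092  0.086  0.01 ] q [0.078 0.472 1.569 0.    1.101 0.52 ]
turn [ 0.0006 -0.0019  0.0004] shift [-0.0001  0.0446 -0.0002]
```

View pics/s9.png

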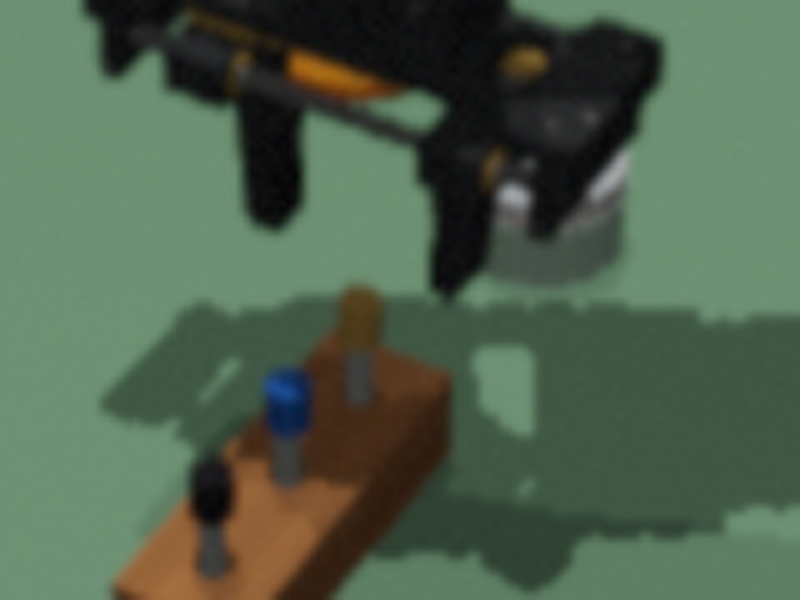

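Call:
jog_arm --pt "0 0 0 0 0 0 0" --pt "0 0 0 0 0 0 0" --pt "0 0 0 0 0.02 0 0" --pt "0 0 0 0 0.035 0 0" --pt "0 0 0 0 0.0446 0 0" --pt "0 0 0 0 0.0446 0 0"

```text
time_s: 11.15
tool_pos: [0.4986, 0.1568, 0.0378]
tool_rot: [-0.968, 1.527, -1.527]
contact_force: [0.2, 0.1, -0.2]
gripper_width: 0.0883
```

```bash
python3 - <<'E'
from h import *
to((.499,.157,.0375),np.radians(-25.2))
cv2.imwrite(f"pics/s10.png",cv2.resize(eyes.read_camera("side")[230:320,260:380,::-1],(800,600),interpolation=cv2.INTER_CUBIC))
E
```

```text
t 11.15 pos [0.4986 0.1568 0.0378] yaw -25.31 w 0.08826851458872456 F [ 0.16  0.1  -0.24] M [-0.047  0.097  0.01 ] q [ 0.078  0.534  1.62  -0.     0.989  0.52 ]
turn [ 0.0007 -0.0019  0.0004] shift [-0.0004  0.0003  0.0002]
```

View pics/s10.png

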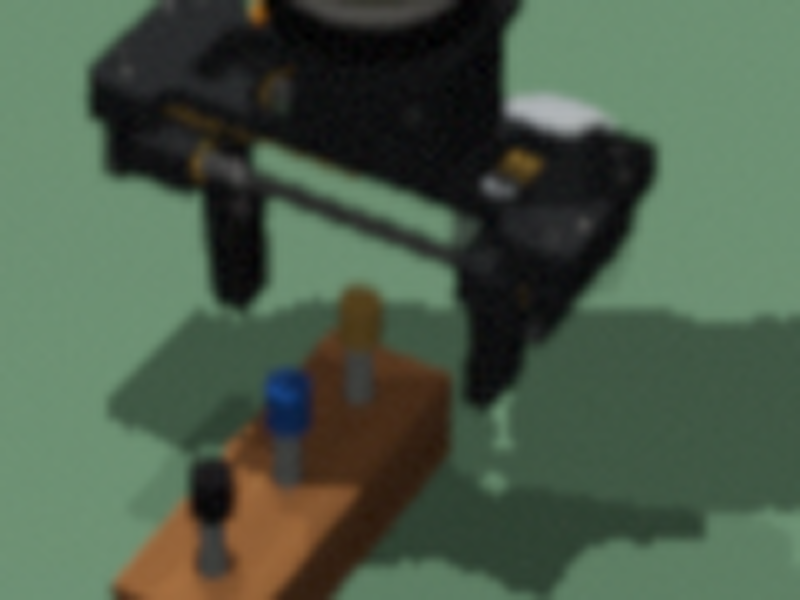

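Call:
jog_arm --pt "0 0 0 0 0 0 255" --pt "0 0 0 0 0 0 255" --pt "0 0 0 0 0 0 255" --pt "0 0 0 0 0 0 255" --pt "0 0 0 0 0 0 255" --pt "0 0 0 0 0 0 255" --pt "0 0 0 0 0 0 255" --pt "0 0 0 0 0 0 255" --force 20

```text
time_s: 12.2
tool_pos: [0.499, 0.1568, 0.0381]
tool_rot: [-0.967, 1.527, -1.527]
contact_force: [0.0, -0.5, 0.2]
gripper_width: 0.0153
```

```bash
python3 - <<'E'
from h import *
to((.499,.157,.14),np.radians(-25.2))
cv2.imwrite(f"pics/s11.png",cv2.resize(eyes.read_camera("side")[230:320,260:380,::-1],(800,600),interpolation=cv2.INTER_CUBIC))
E
```

```text
t 12.2 pos [0.499  0.1568 0.0381] yaw -25.3 w 0.015313015902632968 F [ 0.02 -0.51  0.25] M [-0.054  0.07  -0.05 ] q [ 0.078  0.534  1.619 -0.     0.989  0.52 ]
turn [-0.     -0.0018 -0.    ] shift [-2.000e-04 -1.019e-01 -1.000e-04]
```

View pics/s11.png

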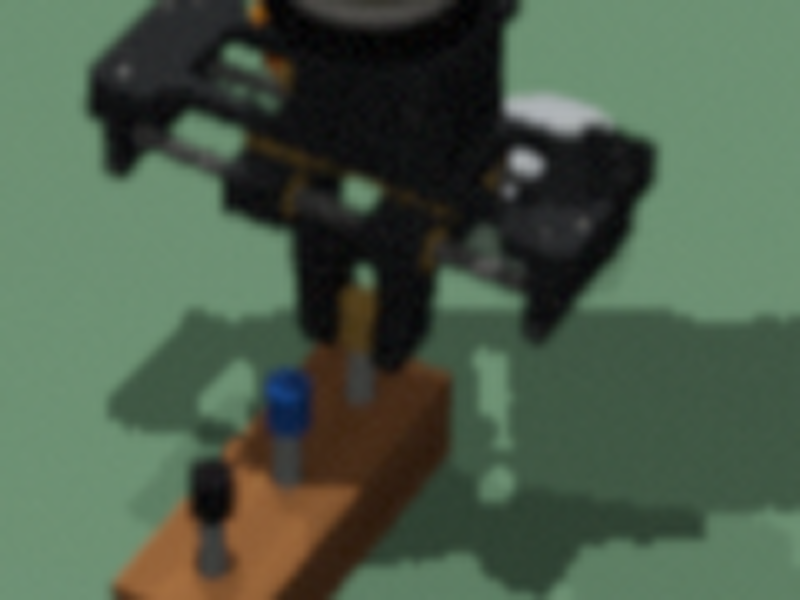

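Call:
jog_arm --pt "0 0 0 0 -0.03 0 255" --pt "0 0 0 0 -0.07 0 255" --pt "0 0 0 0 -0.1 0 255" --pt "0 0 0 0 -0.1 0 255"

```text
time_s: 12.75
tool_pos: [0.4998, 0.1569, 0.1397]
tool_rot: [-0.963, 1.524, -1.527]
contact_force: [-0.6, -0.9, -0.6]
gripper_width: 0.0153
```

```bash
python3 - <<'E'
from h import *
to((.5288,-.2214,.14),np.radians(-25.2))
cv2.imwrite(f"pics/s12.png",cv2.resize(eyes.read_camera("side")[200:320,240:400,::-1],(800,600),interpolation=cv2.INTER_CUBIC))
E
```

```text
t 12.75 pos [0.4998 0.1569 0.1397] yaw -25.31 w 0.015321083582578717 F [-0.56 -0.87 -0.6 ] M [-0.045  0.107 -0.008] q [0.078 0.401 1.494 0.    1.243 0.52 ]
turn [-0.0036 -0.0019 -0.0021] shift [ 3.296e-01 -3.000e-04  1.879e-01]
```

View pics/s12.png

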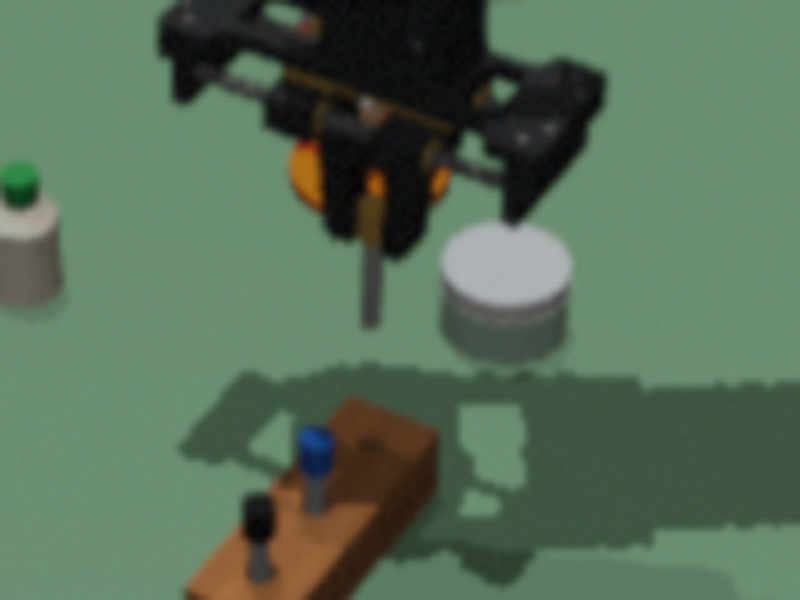

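Call:
jog_arm --pt "0 0 0 0.329 0 0.188 255" --pt "0 0 0 0.329 0 0.188 255" --pt "0 0 0 0.329 0 0.188 255" --pt "0 0 0 0.329 0 0.188 255" --pt "0 0 0 0.329 0 0.188 255" --pt "0 0 0 0.329 0 0.188 255" --pt "0 0 0 0.329 0 0.188 255" --pt "0 0 0 0.329 0 0.188 255" --pt "0 0 0 0.329 0 0.188 255" --pt "0 0 0 0.329 0 0.188 255"

```text
time_s: 14.05
tool_pos: [0.5283, -0.2198, 0.138]
tool_rot: [-0.968, 1.526, -1.525]
contact_force: [-0.4, 0.4, -1.1]
gripper_width: 0.0155
```

```bash
python3 - <<'E'
from h import *
to((.5288,-.2214,.105),np.radians(-25.2))
im=eyes.read_camera("side");t=eyes.read_camera("top");cv2.imwrite("pics/side13.png",im[:,:,::-1]);cv2.imwrite("pics/top13.png",t[:,:,::-1])
a=im[140:230,270:360];b=t[200:290,390:480]
cv2.imwrite("pics/c13.png",np.hstack([cv2.resize(x[:,:,::-1],(400,400),interpolation=cv2.INTER_CUBIC) for x in(a,b)]))
E
```

```text
t 14.05 pos [ 0.5283 -0.2198  0.138 ] yaw -25.21 w 0.015467192151136401 F [-0.45  0.41 -1.12] M [-0.056  0.027 -0.053] q [-0.601  0.482  1.357  0.     1.303 -0.161]
turn [ 0.0002 -0.0002 -0.0001] shift [0.0013 0.033  0.0011]
```

View pics/c13.png

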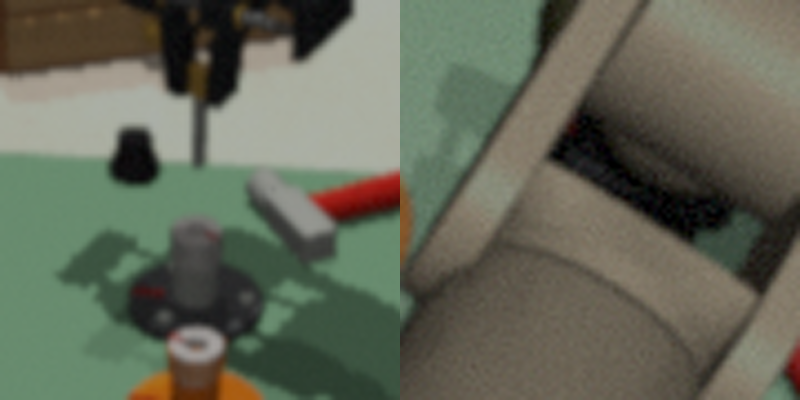

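Call:
jog_arm --pt "0 0 0 0.0013 0.02 0.0011 255" --pt "0 0 0 0.0013 0.034 0.0011 255" --pt "0 0 0 0.0013 0.038 0.0011 255" --pt "0 0 0 0.0013 0.038 0.0011 255" --pt "0 0 0 0.0013 0.038 0.0011 255"

```text
time_s: 14.78
tool_pos: [0.529, -0.2227, 0.1006]
tool_rot: [-0.966, 1.526, -1.527]
contact_force: [0.4, -0.7, -0.3]
gripper_width: 0.0154
```

```bash
python3 - <<'E'
from h import *
to((.5288,-.2214,.0900),np.radians(-25.2))
im=eyes.read_camera("side");cv2.imwrite("pics/side14.png",im[:,:,::-1])
cv2.imwrite("pics/c14.png",cv2.resize(im[155:215,275:355,::-1],(800,600),interpolation=cv2.INTER_CUBIC))
z=status.sense()['tool_pos'];f=z-[0,0,.0261]
pr=lambda X:((proj("side",[X])-[275,155]+.5)*10-.5).round(1)
print("foot",pr(f),"shoulder",pr(f+[0,0,.054]),"cap",pr([.5288,-.2214,.0636]),"footplate",pr([.5288,-.2214,.01]))
E
```

```text
t 14.775 pos [ 0.529  -0.2227  0.1006] yaw -25.3 w 0.015389240672812008 F [ 0.37 -0.73 -0.27] M [-0.006  0.132 -0.06 ] q [-0.605  0.524  1.403  0.     1.214 -0.163]
turn [-0.001  -0.0018  0.0001] shift [-0.0011  0.0106 -0.0008]
foot [[391.4 327.4]] shoulder [[394.6 165.8]] cap [[390.9 362. ]] footplate [[387.9 515.1]]
```

View pics/c14.png

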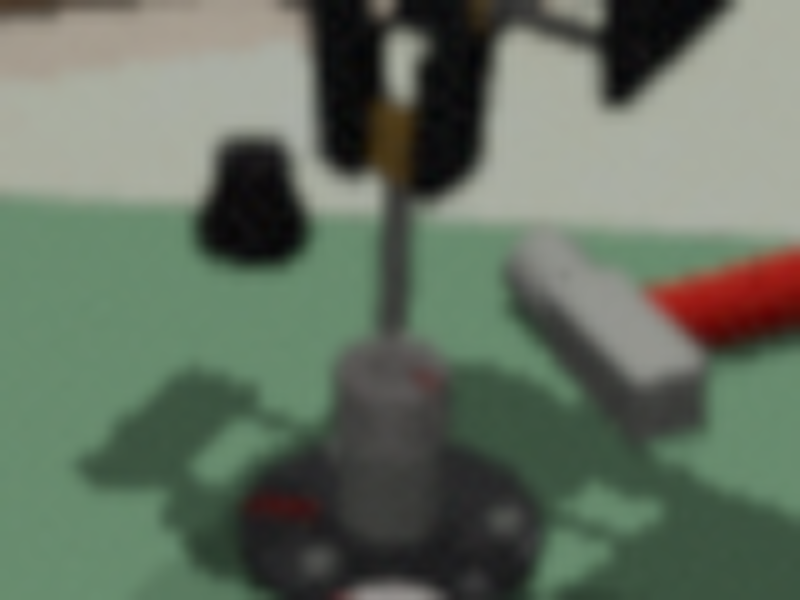

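Call:
jog_arm --pt "0 0 0 -0.0008 0.006 -0.0005 255" --pt "0 0 0 -0.0008 0.01 -0.0005 255" --pt "0 0 0 -0.0008 0.014 -0.0005 255" --pt "0 0 0 -0.0008 0.016 -0.0005 255" --pt "0 0 0 -0.0008 0.016 -0.0005 255"

```text
time_s: 15.45
tool_pos: [0.5286, -0.2217, 0.0839]
tool_rot: [-0.967, 1.527, -1.526]
contact_force: [-0.6, 0.2, -0.6]
gripper_width: 0.0152
```

```bash
python3 - <<'E'
from h import *
to((.5288,-.2218,.0740),np.radians(-25.2))
E
```

```text
t 15.45 pos [ 0.5286 -0.2217  0.0839] yaw -25.31 w 0.0151999598695342 F [-0.55  0.23 -0.58] M [-0.07   0.105  0.009] q [-0.604  0.543  1.425  0.     1.174 -0.162]
turn [ 0.0002 -0.0019 -0.0001] shift [0.     0.0099 0.0002]
```

Inside the cap hole with no contact. I'll go on into the bore mouth in small steps.

Call:
jog_arm --pt "0 0 0 0 0.003 0 255" --pt "0 0 0 0 0.006 0 255" --pt "0 0 0 0 0.009 0 255" --pt "0 0 0 0 0.009 0 255"

```text
time_s: 15.95
tool_pos: [0.5285, -0.2216, 0.0748]
tool_rot: [-0.967, 1.527, -1.526]
contact_force: [-0.0, -0.2, -0.5]
gripper_width: 0.0149
```

```bash
python3 - <<'E'
from h import *
to((.5288,-.2218,.0740),np.radians(-25.2))
im=eyes.read_camera("side")
cv2.imwrite("pics/c15.png",cv2.resize(im[155:215,275:355,::-1],(800,600),interpolation=cv2.INTER_CUBIC))
E
```

```text
t 15.95 pos [ 0.5285 -0.2216  0.0748] yaw -25.31 w 0.0148986846298674 F [-0.01 -0.25 -0.46] M [-0.102  0.133 -0.03 ] q [-0.604  0.553  1.436 -0.     1.153 -0.162]
turn [ 0.0005 -0.0019 -0.0001] shift [0.     0.0008 0.0004]
```

View pics/c15.png

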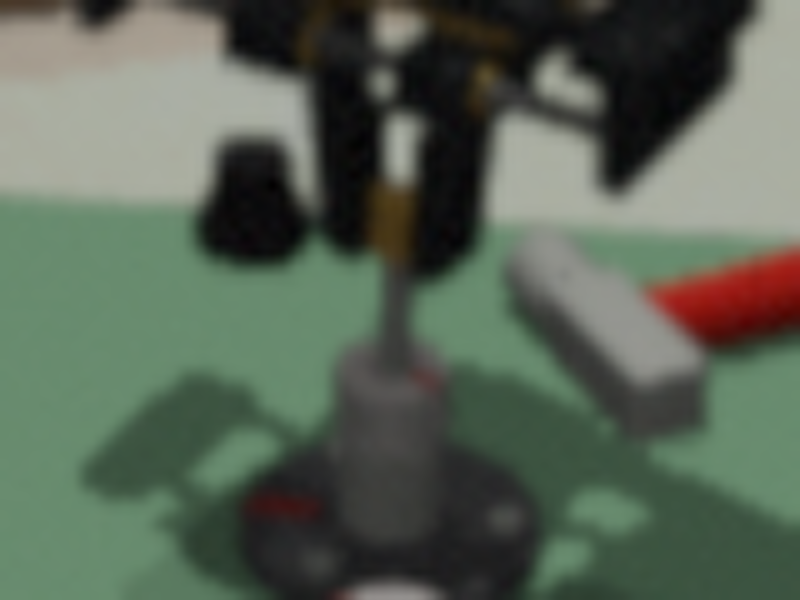

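Call:
jog_arm --pt "0 0 0 0 0.005 0 255" --pt "0 0 0 0 0.01 0 255" --pt "0 0 0 0 0.013 0 255" --pt "0 0 0 0 0.013 0 255"

```text
time_s: 16.5
tool_pos: [0.5285, -0.2216, 0.0618]
tool_rot: [-0.967, 1.527, -1.526]
contact_force: [0.2, 0.1, 0.1]
gripper_width: 0.0154
```

Call:
jog_arm --pt "0 0 0 0 0.005 0 255" --pt "0 0 0 0 0.01 0 255" --pt "0 0 0 0 0.0145 0 255" --pt "0 0 0 0 0.0145 0 255"

```text
time_s: 17.0
tool_pos: [0.5284, -0.2216, 0.0471]
tool_rot: [-0.967, 1.527, -1.526]
contact_force: [-0.2, 0.5, -0.5]
gripper_width: 0.0153
```

Call:
jog_arm --pt "0 0 0 0 0.001 0 255" --pt "0 0 0 0 0.002 0 255" --pt "0 0 0 0 0.0025 0 255" --pt "0 0 0 0 0.0025 0 255"

```text
time_s: 17.5
tool_pos: [0.5286, -0.2217, 0.0451]
tool_rot: [-0.967, 1.527, -1.527]
contact_force: [-0.8, -0.4, -0.6]
gripper_width: 0.0149
```

Call:
jog_arm --pt "0 0 0 0 0.0008 0 255" --pt "0 0 0 0 0.0008 0 255" --pt "0 0 0 0 0.0008 0 120" --pt "0 0 0 0 0.0008 0 80" --pt "0 0 0 0 0.0008 0 80" --pt "0 0 0 0 0.0008 0 80" --pt "0 0 0 0 0.0008 0 80"

```text
time_s: 18.38
tool_pos: [0.5286, -0.2217, 0.0442]
tool_rot: [-0.967, 1.527, -1.527]
contact_force: [-0.7, -1.0, 0.9]
gripper_width: 0.0598
```

```bash
python3 - <<'E'
from h import *
to((.5286,-.2217,.0160),np.radians(48))
im=eyes.read_camera("side")
cv2.imwrite("pics/c16.png",cv2.resize(im[155:215,275:355,::-1],(800,600),interpolation=cv2.INTER_CUBIC))
print(((proj("side",[[.5288,-.2214,.09],[.5288,-.2214,.0636],[.5288,-.2214,.072]])-[275,155])*10).round())
E
```

```text
t 18.375 pos [ 0.5286 -0.2217  0.0442] yaw -25.31 w 0.0598492329108875 F [-0.67 -0.98  0.89] M [-0.061  0.1   -0.034] q [-0.604  0.592  1.468  0.     1.081 -0.162]
turn [-0.     -1.2795  0.    ] shift [ 0.      0.0282 -0.    ]
[[388. 280.]
 [386. 357.]
 [387. 333.]]
```

View pics/c16.png

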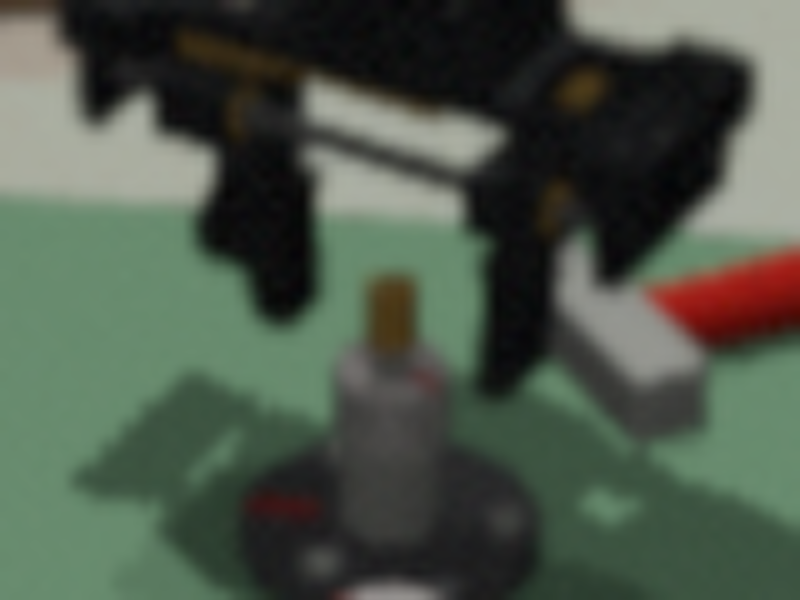

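Call:
jog_arm --pt "0 -0.18 0 0 0 0 0" --pt "0 -0.36 0 0 0 0 0" --pt "0 -0.54 0 0 0 0 0" --pt "0 -0.72 0 0 0 0 0" --pt "0 -0.9 0 0 0 0 0" --pt "0 -1.08 0 0 0 0 0" --pt "0 -1.26 0 0 0 0 0" --pt "0 -1.28 0 0 0 0 0" --pt "0 -1.28 0 0 0 0 0"

```text
time_s: 19.55
tool_pos: [0.5286, -0.2217, 0.0442]
tool_rot: [-1.493, 0.575, -0.575]
contact_force: [0.2, -0.4, -0.2]
gripper_width: 0.0884
```

```bash
python3 - <<'E'
from h import *
to((.5288,-.2216,.0100),np.radians(48))
E
```

```text
t 19.55 pos [ 0.5286 -0.2217  0.0442] yaw 47.86 w 0.08837800930309182 F [ 0.16 -0.37 -0.23] M [0.013 0.002 0.047] q [-0.604  0.592  1.468  0.     1.081 -1.439]
turn [-0.     -0.0025 -0.    ] shift [0.0001 0.0342 0.0002]
```

Call:
jog_arm --pt "0 0 0 0.0001 0.012 0.0002 0" --pt "0 0 0 0.0001 0.024 0.0002 0" --pt "0 0 0 0.0001 0.032 0.0002 0" --pt "0 0 0 0.0001 0.0342 0.0002 0" --pt "0 0 0 0.0001 0.0342 0.0002 0"

```text
time_s: 20.18
tool_pos: [0.5288, -0.2217, 0.01]
tool_rot: [-1.494, 0.573, -0.573]
contact_force: [0.2, 0.2, 0.1]
gripper_width: 0.0881
```

```bash
python3 - <<'E'
from h import *
to((.5288,-.2216,.0100),np.radians(48))
im=eyes.read_camera("side")
cv2.imwrite("pics/c17.png",cv2.resize(im[155:215,275:355,::-1],(800,600),interpolation=cv2.INTER_CUBIC))
E
```

```text
t 20.175 pos [ 0.5288 -0.2217  0.01  ] yaw 48.02 w 0.0881328766888055 F [0.21 0.24 0.12] M [-0.053 -0.05  -0.019] q [-0.603  0.64   1.498 -0.     1.004 -1.441]
turn [ 0.      0.0004 -0.0001] shift [-0.0001 -0.      0.    ]
```

View pics/c17.png

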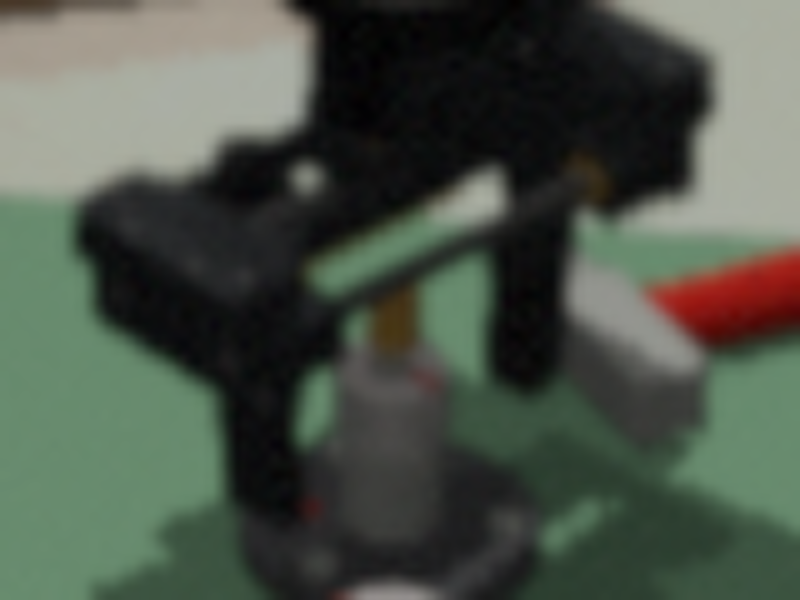

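Call:
jog_arm --pt "0 0 0 0 0 0 255" --pt "0 0 0 0 0 0 255" --pt "0 0 0 0 0 0 255" --pt "0 0 0 0 0 0 255" --pt "0 0 0 0 0 0 255" --pt "0 0 0 0 0 0 255" --pt "0 0 0 0 0 0 255" --force 25

```text
time_s: 21.1
tool_pos: [0.5291, -0.2214, 0.0101]
tool_rot: [-1.493, 0.573, -0.573]
contact_force: [2.4, 1.9, 0.8]
gripper_width: 0.0325
```

```bash
python3 - <<'E'
from h import *
to((.5288,-.2216,.0100),np.radians(48))
im=eyes.read_camera("side")
cv2.imwrite("pics/c18.png",cv2.resize(im[155:215,275:355,::-1],(800,600),interpolation=cv2.INTER_CUBIC))
E
```

```text
t 21.1 pos [ 0.5291 -0.2214  0.0101] yaw 48.04 w 0.032522281057128774 F [2.44 1.85 0.8 ] M [ 0.297 -0.335  0.013] q [-6.030e-01  6.400e-01  1.498e+00  1.000e-03  1.004e+00 -1.442e+00]
turn [-0.0005  0.0007  0.0001] shift [-0.0001  0.0001 -0.0003]
```

View pics/c18.png

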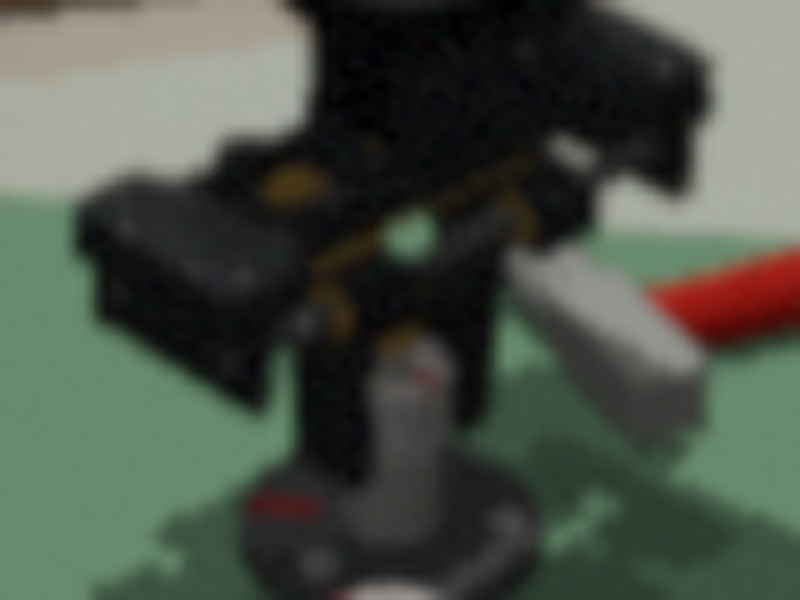

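Call:
jog_arm --pt "0 0.12 0 0 0.0001 0.0003 255" --pt "0 0.28 0 0 0.0002 0.0005 255" --pt "0 0.44 0 0 0.0003 0.0005 255" --pt "0 0.6 0 0 0.0004 0.0005 255" --pt "0 0.76 0 0 0.0005 0.0005 255" --pt "0 0.92 0 0 0.0006 0.0005 255" --pt "0 1.08 0 0 0.0007 0.0005 255" --pt "0 1.2 0 0 0.0008 0.0005 255" --pt "0 1.2 0 0 0.0008 0.0005 255"

```text
time_s: 22.28
tool_pos: [0.53, -0.2212, 0.0093]
tool_rot: [-1.013, 1.47, -1.472]
contact_force: [5.1, 2.4, -1.5]
gripper_width: 0.0325
```

```bash
python3 - <<'E'
from h import *
to((.5291,-.2212,.0092),np.radians(48)-1.2)
im=eyes.read_camera("side")
cv2.imwrite("pics/c19.png",cv2.resize(im[155:215,275:355,::-1],(800,600),interpolation=cv2.INTER_CUBIC))
E
```

```text
t 22.275 pos [ 0.53   -0.2212  0.0093] yaw -20.81 w 0.03251056586729155 F [ 5.13  2.39 -1.46] M [ 0.278 -0.72  -0.027] q [-6.020e-01  6.410e-01  1.497e+00  1.000e-03  1.001e+00 -2.390e-01]
turn [-0.0019 -0.0009 -0.0005] shift [ 0.0003  0.0001 -0.0009]
```

View pics/c19.png

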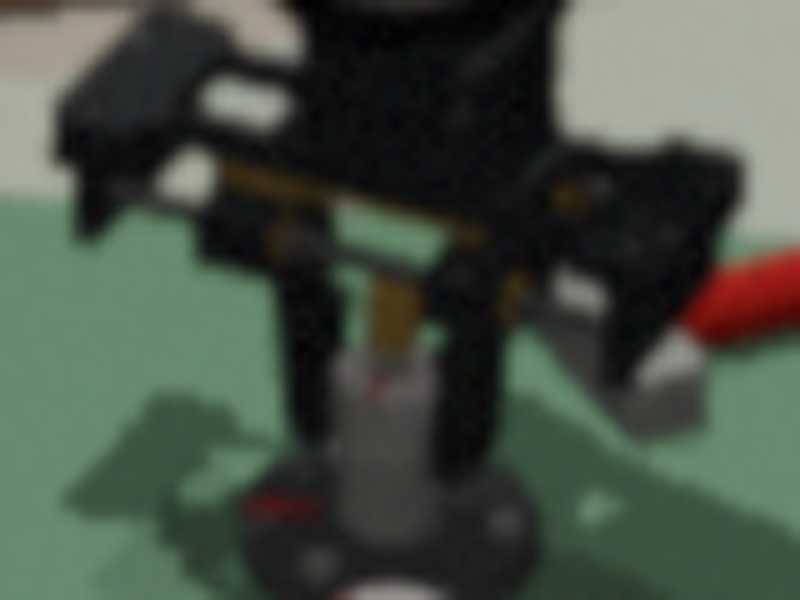

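Call:
jog_arm --pt "0 0.12 0 -0.0003 0.0001 0.0005 255" --pt "0 0.28 0 -0.0003 0.0002 0.0006 255" --pt "0 0.44 0 -0.0003 0.0003 0.0006 255" --pt "0 0.6 0 -0.0003 0.0004 0.0006 255" --pt "0 0.76 0 -0.0003 0.0005 0.0006 255" --pt "0 0.92 0 -0.0003 0.0006 0.0006 255" --pt "0 1.05 0 -0.0003 0.0007 0.0006 255" --pt "0 1.05 0 -0.0003 0.0007 0.0006 255"

```text
time_s: 23.32
tool_pos: [0.5306, -0.2218, 0.0087]
tool_rot: [-0.169, 2.136, -2.139]
contact_force: [5.3, -1.6, -2.2]
gripper_width: 0.0322
```

```bash
python3 - <<'E'
from h import *
to((.5295,-.2212,.0086),np.radians(48)-2.25)
im=eyes.read_camera("side")
cv2.imwrite("pics/c20.png",cv2.resize(im[155:215,275:355,::-1],(800,600),interpolation=cv2.INTER_CUBIC))
E
```

```text
t 23.325 pos [ 0.5306 -0.2218  0.0087] yaw -80.83 w 0.03221391182468469 F [ 5.33 -1.62 -2.16] M [-0.291 -0.626 -0.055] q [-0.602  0.643  1.496 -0.     1.     0.809]
turn [-0.0016  0.0014 -0.0017] shift [ 0.001   0.0001 -0.0008]
```

View pics/c20.png

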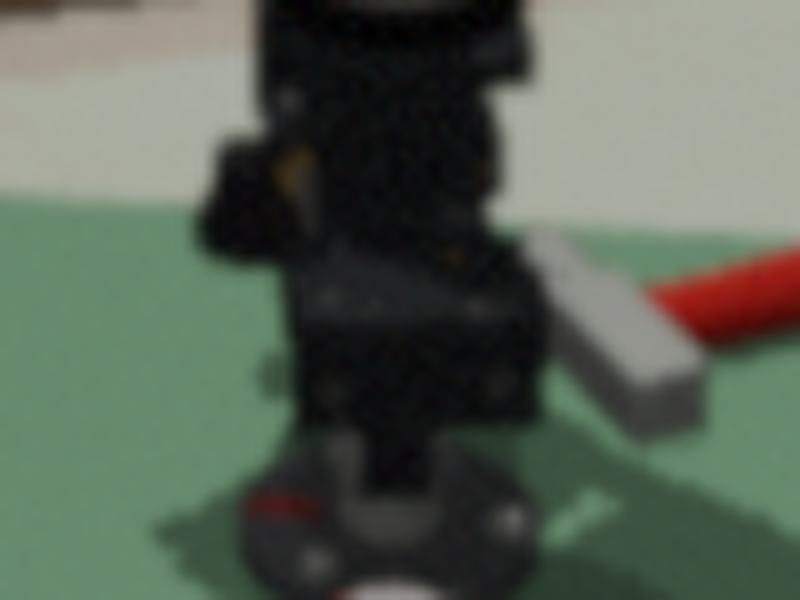

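Call:
jog_arm --pt "0 0.05 0 0 0.0 0 255" --pt "0 0.1 0 0 0.0001 0 255" --pt "0 0.15 0 0 0.0001 0 255" --pt "0 0.15 0 0 0.0001 0 255"

```text
time_s: 23.88
tool_pos: [0.5306, -0.222, 0.0086]
tool_rot: [-0.011, 2.213, -2.216]
contact_force: [5.0, -2.7, -2.8]
gripper_width: 0.0322
```

```bash
python3 -c "
from h import *
to((.5295,-.2212,.0086),np.radians(48)-2.4)"
```

```text
t 23.875 pos [ 0.5306 -0.222   0.0086] yaw -89.34 w 0.03224799527986533 F [ 5.02 -2.7  -2.77] M [-0.415 -0.642 -0.056] q [-0.602  0.643  1.496 -0.     1.     0.958]
turn [-0.0016  0.003  -0.0019] shift [ 0.0011 -0.     -0.0008]
```

Call:
jog_arm --pt "0 0.05 0 0 0.0 0 255" --pt "0 0.1 0 0 0.0001 0 255" --pt "0 0.1 0 0 0.0001 0 255"

```text
time_s: 24.25
tool_pos: [0.5306, -0.2221, 0.0085]
tool_rot: [-0.099, -2.175, 2.179]
contact_force: [5.1, -3.2, -2.8]
gripper_width: 0.0317
```

```bash
python3 -c "
from h import *
to((.5295,-.2212,.0086),np.radians(48)-2.5)"
```

```text
t 24.25 pos [ 0.5306 -0.2221  0.0085] yaw -95.07 w 0.03166486402262011 F [ 5.07 -3.23 -2.81] M [-0.436 -0.608 -0.042] q [-0.602  0.643  1.496 -0.     1.     1.058]
turn [-0.0016  0.003  -0.0021] shift [ 0.0012 -0.0001 -0.0008]
```

Call:
jog_arm --pt "0 0.05 0 0 0.0 0 255" --pt "0 0.1 0 0 0.0001 0 255" --pt "0 0.1 0 0 0.0001 0 255"

```text
time_s: 24.62
tool_pos: [0.5302, -0.2221, 0.0085]
tool_rot: [-0.2, -2.122, 2.126]
contact_force: [2.2, -5.1, -0.7]
gripper_width: 0.0323
```

```bash
python3 -c "
from h import *
to((.5295,-.2212,.0086),np.radians(48)-2.6)"
```

```text
t 24.625 pos [ 0.5302 -0.2221  0.0085] yaw -100.72 w 0.03231302544121799 F [ 2.18 -5.09 -0.74] M [-0.727 -0.169  0.7  ] q [-6.020e-01  6.430e-01  1.496e+00 -1.000e-03  1.000e+00  1.157e+00]
turn [-0.0018  0.0043 -0.0013] shift [ 0.0008 -0.0001 -0.0008]
```

Call:
jog_arm --pt "0 0.03 0 0 0 0 255" --pt "0 0.03 0 0 0 0 255" --pt "0 0.03 0 0 0 0 255"

```text
time_s: 25.0
tool_pos: [0.53, -0.2221, 0.0086]
tool_rot: [-0.231, -2.105, 2.109]
contact_force: [0.9, -5.2, 0.3]
gripper_width: 0.0327
```

```bash
python3 -c "
from h import *
to((.5295,-.2216,.0086),np.radians(48)-2.6)
im=eyes.read_camera('side')
cv2.imwrite('pics/c21.png',cv2.resize(im[155:215,275:355,::-1],(800,600),interpolation=cv2.INTER_CUBIC))
im=eyes.read_camera('top')
cv2.imwrite('pics/t21.png',cv2.resize(im[200:290,370:490,::-1],(800,600),interpolation=cv2.INTER_CUBIC))"
```

```text
t 25.0 pos [ 0.53   -0.2221  0.0086] yaw -102.45 w 0.03272641130139749 F [ 0.86 -5.19  0.28] M [-0.808 -0.114  0.702] q [-6.020e-01  6.430e-01  1.497e+00 -1.000e-03  1.001e+00  1.187e+00]
turn [-0.0016 -0.0259 -0.0009] shift [ 0.0006 -0.     -0.0003]
```

View pics/c21.png

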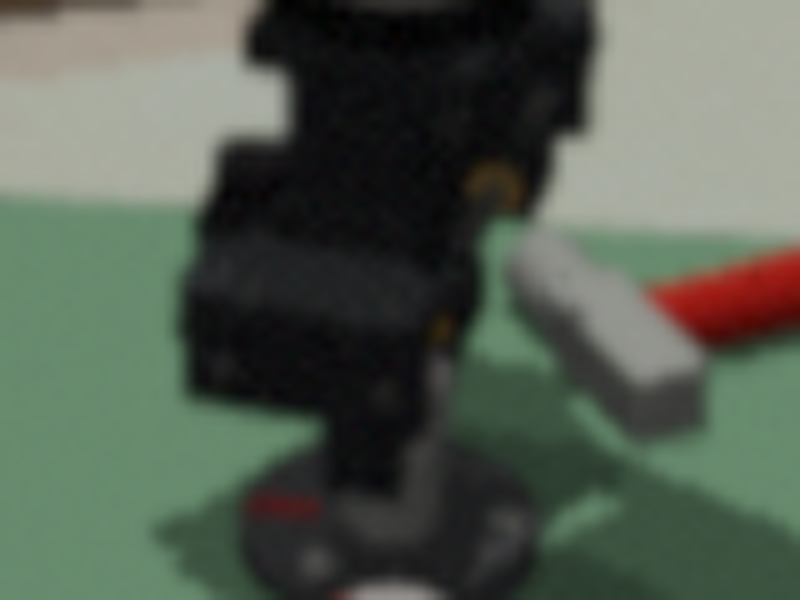

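Call:
jog_arm --pt "0 -0.12 0 0 -0.0001 0 255" --pt "0 -0.28 0 0 -0.0002 0 255" --pt "0 -0.44 0 0 -0.0003 0 255" --pt "0 -0.6 0 0 -0.0004 0 255" --pt "0 -0.76 0 0 -0.0005 0 255" --pt "0 -0.92 0 0 -0.0006 0 255" --pt "0 -1.08 0 0 -0.0007 0 255" --pt "0 -1.24 0 0 -0.0008 0 255" --pt "0 -1.4 0 0 -0.0009 0 255" --pt "0 -1.5 0 0 -0.001 0 255"

```text
time_s: 26.35
tool_pos: [0.5298, -0.2217, 0.0095]
tool_rot: [-1.06, 1.416, -1.417]
contact_force: [0.2, -3.9, 1.1]
gripper_width: 0.0328
```

Call:
jog_arm --pt "0 -0.06 0 0 0 0 255" --pt "0 -0.09 0 0 0 0 255" --pt "0 -0.09 0 0 0 0 255" --pt "0 -0.09 0 0 0 0 255"

```text
time_s: 26.85
tool_pos: [0.5298, -0.2216, 0.0095]
tool_rot: [-1.107, 1.356, -1.357]
contact_force: [-1.0, -5.9, 2.0]
gripper_width: 0.0325
```

```bash
python3 -c "
from h import *
to((.5295,-.2216,.0096),np.radians(-11))
im=eyes.read_camera('side')
cv2.imwrite('pics/side22.png',im[:,:,::-1])
cv2.imwrite('pics/c22.png',cv2.resize(im[155:215,275:355,::-1],(800,600),interpolation=cv2.INTER_CUBIC))
c=np.array([.5292,-.2218,.0630])
for a in(1.27,1.57,1.87):print(a,((proj('side',[c+.012*np.array([np.cos(a),np.sin(a),0])])-[275,155])*10).round())
print(((proj('side',[c,[.5292+.03,-.2218,.01]])-[275,155])*10).round())
"
```

```text
t 26.85 pos [ 0.5298 -0.2216  0.0095] yaw -11.57 w 0.03249510413002414 F [-1.04 -5.91  1.96] M [-0.934  0.053 -0.01 ] q [-6.020e-01  6.420e-01  1.496e+00 -1.000e-03  1.003e+00 -4.000e-01]
turn [-0.0004 -0.01    0.0008] shift [ 0.     -0.0001 -0.0004]
1.27 [[369. 380.]]
1.57 [[382. 382.]]
1.87 [[394. 381.]]
[[385. 358.]
 [280. 504.]]
```

View pics/c22.png

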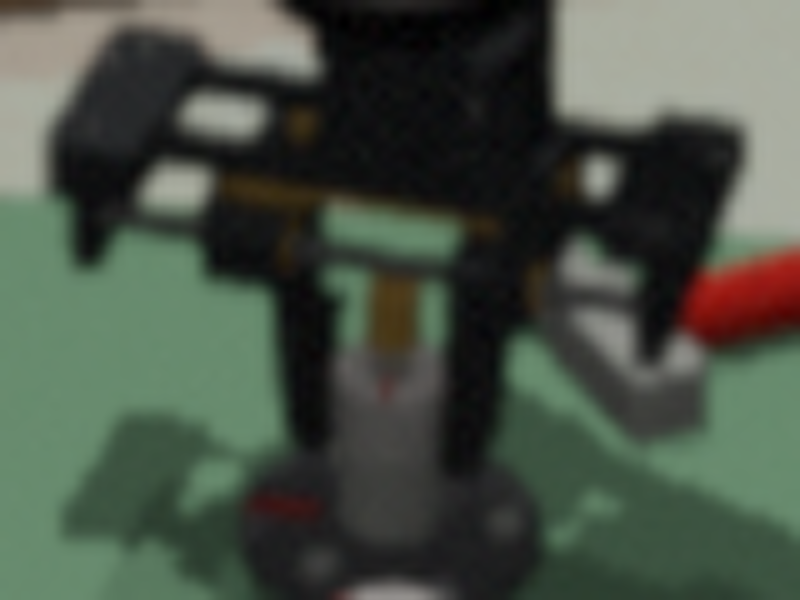

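View pics/side22.png

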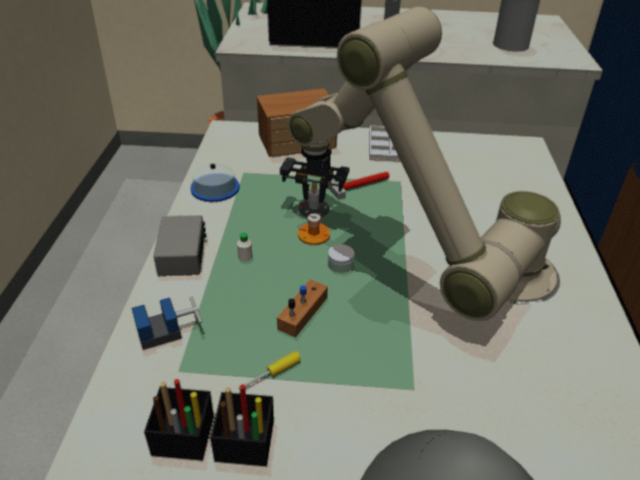

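The arbor stands in the stand with the gripper on the cap. The bottle (245,248), jar (341,258), screwdriver (285,363) and both punches (292,305; 303,292) are where they started.

```bash
python3 -c "
from h import *
print(ctrl.hand_in())"
```

```text
the job is handed in; nothing more can be done
None
```

The arbor is standing in the stand's bore. I screwed the cap down to its stop, backed it off a quarter turn, and handed in with the gripper still holding it at 25 N. No verdict was reported.

**What I did:**
- **First grasp missed:** the fingers closed on nothing above the arbor's head. Touching the bench with shut fingers showed the fingertips about 25 mm higher than the reported TCP, so I corrected every height for that. The touch peaked at about 47 N on the wrist. The picture shows the fingertips on the bench, so I take it the 40 N limit on the arm and gripper body was not broken. I can't rule it out, though.
- **Arbor:** the second grasp held, and the arbor went through the cap to the bottom of the bore with no contact force.
- **Cap:** I turned it clockwise about 2.5 rad. The moment then jumped to 0.70 N m and stayed there while the fingers slipped, which marks the stop. I then backed it off about 1.59 rad.

**Last checks:**
- **Cap angle:** in the side view its red line is within about 1 px of where 1.57 rad should put it.
- **Arbor:** it is upright, with its top at the height expected when seated.
- **Grip:** finger opening reads 32.5 mm on the 34 mm cap. The reading also came out slightly low on the arbor's head, 15.3 mm for 16 mm.
- **Side load:** about 6 N remained on the wrist, from the grip being slightly off the cap's centre.
- **Other objects:** the bottle, jar, screwdriver and both punches look unmoved. The gripper partly hides the hammer and hides the loupe, but no contact with either was felt.

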